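# Load a bottle into the bench reader and slide it home

## Task

Pull the reader's carriage out from under the reading head all the way to its outer stop and stand the tall white bottle with the narrow screw cap upright in the carriage's tray. Let go of it, then slide the carriage back in until it is fully home under the head, and let go. Keep the bottle upright throughout and leave the other things where they stand.

Things in the scene. Friction and masses are not known exactly. Their poses are not given: they have to be found in the camera images.
- reader: bench reader, fixed, yaw within 0.15 rad. Origin: centre of its underside; x away from the robot, y left along the slide, z up. Grey base 130 x 370 x 12 mm (x, y, z), two steel guide rods along y between aluminium end blocks 40 mm high. At its right (-y) end a white column (x 65 to 95, y -155 to -45 mm) carries the reading head over the slide.
- head_edge (a point): middle of the lower left edge of the white reading head, at reader x 0, y 0, z 232 mm; axes as the reader's. The head spans x -100 to 95, y -160 to 0, z 232 to 292 mm in the reader frame (lens below from z 226). With the carriage home, the handle's grip point is 26 mm inside this edge: a vertical gripper would hit the head; tilt about 35 to 40 degrees, wrist to the left (+y).
- carriage (a joint): slide of the carriage along the reader's y, in m: 0 = fully home against the stop, tray under the head (tray centre at reader y -100 mm); 0.20 = pulled out to the left against the outer stop (y +100 mm). Starts partly in, handle under the head. About 2.5 N of friction; stays where it is left.
- tray_floor (a point): centre of the carriage tray's inner floor, 49 mm above the cabinet top; axes as the reader's. White square tray, inside 86 x 86 mm, its 5 mm wall rises 13 mm above this floor. Moves with the carriage.
- handle_grip (a point): grip point on the centre line of the carriage's handle, 85 mm above the cabinet top, 70 mm to the front (-x) and 74 mm left (+y) of the tray centre; axes as the reader's (not tilted). Black bar, 16 mm thick (x), 22 mm deep, 80 mm long, leaning 35 degrees from vertical, top to the left (+y). The point lies 50 mm up the bar from its foot, 30 mm below its end. Moves with the carriage.
- sample_bottle: tall white bottle with a narrow cream screw cap, round body 64 mm across, 164 mm tall, 0.3 to 0.6 kg. Origin: centre of its underside; z up. Its shoulder slopes in from z 110 mm; the cap (does not turn) is 31 mm across, z 144 to 164 mm: grip it from above with the fingertips at about z 140 mm, not lower on the slope. Stands behind the white block heater (103 mm high).
- wide_jar: a squat white wide-neck jar with a white screw lid, 71 mm across, 125 mm tall; stands in one of the two places behind the block heater. Bystander; origin: centre of its underside, z up.
- strip_box: a small printed box, 62 x 119 x 56 mm, at the front right. Bystander; origin: centre of its underside, z up.
- tea_carton: a tea carton, 65 x 166 x 118 mm, along the right edge. Bystander; origin: centre of its underside, z up.
- thermos: a steel vacuum flask, 66 mm across, 256 mm tall, in the right back corner. Bystander; origin: centre of its underside, z up.
There are look-alikes about, which are no part of the job. Leave any brown look-alike of the sample_bottle alone.

How it is judged:
By the outcome, as a careful person would: the job done as asked, in the order asked, and still so for the second after the job is handed in, with the robot touching nothing.
It also fails if it takes over 66 s, if anything falls off the work surface, if the arm or the gripper's body presses on something with over 40 N, if the wrist force passes 120 N, or if a joint passes its speed limit or range.

## Robot

A 6-joint arm with a two-finger parallel gripper is mounted at the origin on a cart in front of the work surface, level with it; the furniture and walls round the work are solid. World frame = base frame: x ahead of the robot, y to its left, z up, the work surface at z = 0. Lengths are in mm, angles in rad, forces in N, time in s.
With the tool pointing down it reaches from about 300 to 775 mm from the base axis. Payload 14.6 kg.
Tool frame: the origin (TCP) lies between the finger pads; the fingertips stand 22 mm ahead of it and the grasp point (between the pads) lies 3 mm ahead of it (manip.tcp_to_tips is the distance from the TCP to the fingertips, in mm); y points along the fingers, z is the direction in which the jaws open and shut, and the axes are right-handed (so a half turn about y gives the same grasp; the last joint's range is limited). The gripper opens to 94 mm and grips with 3 to 60 N. Pads are 16 mm wide; open, the fingers measure 119 mm over their backs; the gripper's body (75 mm by 177 mm) begins 78 mm behind the grasp point.
Start: joints at [1.192, 0.3, 1.521, -0, 1.321, -0.067], TCP at [168.722, 523.471, 227.446] pointing down, gripper open.
Joint ranges: [-3.03, 3.03], [-0.79, 2.21], [0.23, 2.52], [-1.04, 4.18], [0, 3.07], [-2.55, 2.55]. Speed limits (rad/s): [2.22, 2.22, 2.57, 3.14, 3.14, 3.14].

## Interface

Orientations are given as [roll, pitch, yaw] about the fixed x, y, z axes, in that order (R = Rz(yaw) Ry(pitch) Rx(roll)).
In Python, from cell import manip gives the robot as it stands.
- The arm moves only by the shell command python3 -m jog 'ROWS' [OPENING] [FORCE]. ROWS is JSON, one flat list of numbers, 6 for each row, row after row: the shift along the tool's x, y, z in mm, then the turn, a rotation vector about the tool's x, y, z in degrees. A call has 1 to 10 rows; each row is the pose to reach, as a shift and turn from the pose commanded when the call began, along the tool's axes at that moment; what a row does not reach only later rows make up. A row lasts 1/12 s, in which the tool goes at most 41.7 mm and 7.16 degrees, less where a joint would pass 70% of its speed; a pose out of reach is approached as far as the arm can. A call with a gripper value outside its range is refused whole. OPENING is the finger opening in mm, from 0 to 94, set as the call begins (- or left out, the last holds). The fingers move at their own pace and stop on an object; FORCE is the grip in N (left out, the last holds). Time passes only in rows, so rows that repeat a pose let the fingers close. It gives the time, the measured TCP pose, the force and the opening at its end, in the units of the state.
- manip.read_state(): the state, without advancing time (a new reading comes with each control period).
- manip.camera(name): name is "scene" or "top" or "wrist"; returns a dict with "img" (400x640x3 uint8, red, green, blue), "intrinsics" (3x3 intrinsics, pixels), "origin" and "orientation" of the camera in the world. Camera axes: x right, y down, z forward; pixel columns grow to the right and rows downward; lengths in mm; the calibration is good to about 2 mm. A picture is of the moment at which its call begins. There is no depth.
- manip.sign_off(): hands the job in, once; it reports no verdict.
Trained networks look in a picture, given as the dict that the camera call returned (one of the last four; its "shot" number tells which), for a name from the list of things; names that differ only in an ending like _2 or _b are one class to them, and where a whole thing is asked for, a point or a joint stands for the part that bears it (a point fixed in the world has none). Each returns a list of dicts, best first, with "score" (0 to 1); they miss things now and then, are a little off and sometimes report something else, mostly with a low value. They report only what shows in the picture. A call takes as long as a camera call. They do not tell look-alikes from the thing itself.
- manip.masks_of(thing, picture): "pixels" (400x640 bool, what is visible of it) and "xy" ([column, row] in pixels, amid what is visible of it).
- manip.tip_of(thing, picture): "xy" ([column, row] in pixels: a listed point, or the origin of a listed thing).
The state is a dict: "clock": time; "joints": joint angles; "qd": joint speeds; "effort": joint torques, N m; "eef_pos": TCP position; "eef_rot": TCP orientation; "wrist_force": force on the tool from outside, world axes, zero at the start; "moment": the same for the moment, N m; "finger_gap": finger opening in mm.
Only numpy, scipy, OpenCV 4.12 (cv2) and the standard library are available. Lean on these libraries where they do the work, as an engineer would, in place of code of your own. Each camera call takes 0.05 s, during which the arm holds its last target.

## Working session

There is one attempt and no reset: what is moved stays moved. The work goes in short steps, Python scripts to look and compute and a shell command to move; the robot and the scene stay as the last step left them, time stands still between calls to the robot, and variables do not carry over. Pictures are saved under pics/ and viewed, and the job is handed in when it is done.

```bash
ls; mkdir -p pics; python3 - <<'E'
from cell import manip
import cv2
print(manip.read_state())
for n in ["scene","top","wrist"]:
    p=manip.camera(n); cv2.imwrite(f"pics/a_{n}.png",p["img"][:,:,::-1]); print(n,p["origin"],p["orientation"],p["intrinsics"],p.keys())
E
```

```text
pics
{'clock': 0.0, 'joints': array([ 1.19238418e+00,  3.00484401e-01,  1.52156605e+00, -7.46206688e-06,
        1.32068538e+00, -6.66373302e-02]), 'qd': array([-0.00021861, -0.00014411,  0.00049407,  0.0008538 , -0.00136688,
       -0.00044834]), 'effort': array([-4.63274337e-04, -5.31804979e+01, -3.52723038e+01,  7.07690092e-02,
        2.45692651e-02, -1.60393733e-04]), 'eef_pos': array([168.65117618, 523.26463004, 226.88537409]), 'eef_rot': array([-1.57193745e+00,  6.89101714e-05, -3.11773000e-01]), 'wrist_force': array([-0.31364496,  0.39157705,  0.17833972]), 'moment': array([-0.04011793, -0.02067717,  0.03191458]), 'finger_gap': 93.99125854938485}
scene [-556.52402717 1061.21319726  818.58000328] [-1.96834825 -0.02446505 -2.38061762] [[498.59322701   0.         317.08290673]
 [  0.         498.59322701 204.07927357]
 [  0.           0.           1.        ]] dict_keys(['img', 'intrinsics', 'origin', 'orientation', 'shot'])
top [-205.2589582   -50.29645384 1168.08557269] [-2.52485772e+00 -1.00295494e-03 -1.60496480e+00] [[422.01561974   0.         316.11271183]
 [  0.         422.01561974 199.5654    ]
 [  0.           0.           1.        ]] dict_keys(['img', 'intrinsics', 'origin', 'orientation', 'shot'])
wrist [ 88.65160438 549.84189965 384.79880559] [2.85040608e+00 9.63538910e-04 1.25874588e+00] [[336.81225811   0.         319.56436009]
 [  0.         336.81225811 201.00979854]
 [  0.           0.           1.        ]] dict_keys(['img', 'intrinsics', 'origin', 'orientation', 'shot'])
```

View pics/a_scene.png

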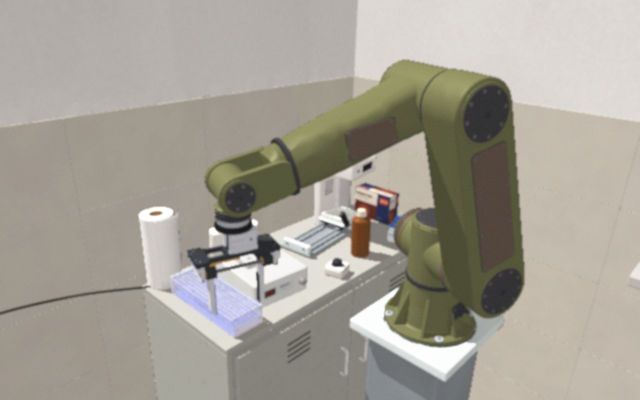

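View pics/a_top.png

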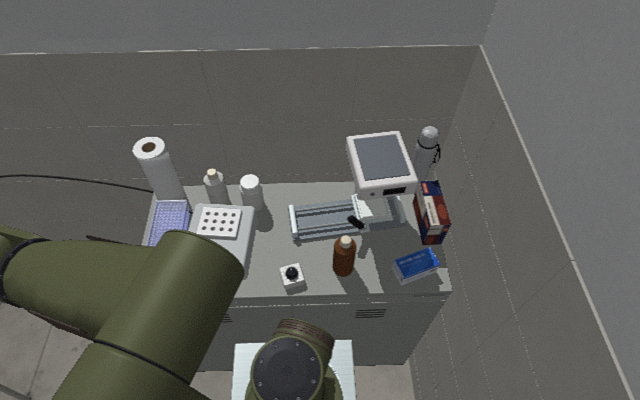

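View pics/a_wrist.png

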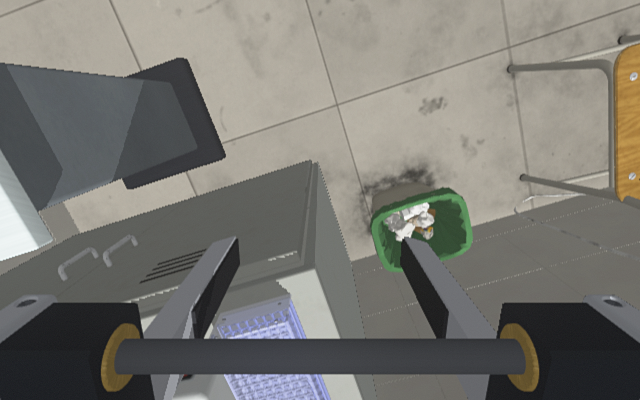

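The top view shows the narrow-cap white bottle near (214,183), the wide-lid jar near (251,190) and a brown look-alike at (344,256). The reader has its handle at (355,221) and its head at (382,162). Next I'll measure these.

```bash
cat > h.py <<'E'
from cell import manip
import numpy as np, cv2
from scipy.spatial.transform import Rotation as R
def rot(p): return R.from_euler('xyz',p["orientation"]).as_matrix()
def onz(p,uv,z):
    d=rot(p)@np.linalg.inv(p["intrinsics"])@np.array([uv[0],uv[1],1.]); o=np.array(p["origin"])
    return o+d*(z-o[2])/d[2]
def proj(p,X):
    c=p["intrinsics"]@(rot(p).T@(np.array(X,float)-p["origin"])); return c[:2]/c[2]
def crop(p,c,h,f,name):
    x,y=int(c[0]),int(c[1]); x0,y0=max(x-h,0),max(y-h,0)
    im=p["img"][y0:y+h,x0:x+h,::-1]; cv2.imwrite(name,cv2.resize(im,None,fx=f,fy=f,interpolation=cv2.INTER_CUBIC)); print(name,"x0,y0",x0,y0,"f",f)
E
python3 - <<'E'
from h import *
np.set_printoptions(precision=1,suppress=True)
p=manip.camera("top")
for n,z in [("sample_bottle",0),("wide_jar",0),("head_edge",232),("tray_floor",49),("handle_grip",85),("reader",0),("strip_box",0),("tea_carton",0),("thermos",0)]:
    for r in manip.tip_of(n,p)[:3]: print(n,round(r["score"],2),np.array(r["xy"]),onz(p,r["xy"],z))
crop(p,(235,200),60,6,"pics/b1.png")
crop(p,(355,200),75,5,"pics/b2.png")
s=manip.camera("scene")
for n,z in [("sample_bottle",0),("head_edge",232),("tray_floor",49),("handle_grip",85),("reader",0)]:
    for r in manip.tip_of(n,s)[:3]: print("scene",n,round(r["score"],2),np.array(r["xy"]),onz(s,r["xy"],z))
E
```

```text
sample_bottle 0.8 [343.2 269.7] [ 358.8 -153.     0. ]
sample_bottle 0.59 [223.5 201.9] [623.2 233.3   0. ]
wide_jar 0.91 [249.9 204.7] [608.7 143.5   0. ]
head_edge 0.97 [352.  175.2] [ 539.2 -178.5  232. ]
handle_grip 0.67 [357.1 220.9] [ 478.6 -199.3   85. ]
reader 0.77 [349. 221.] [ 532.8 -184.5    0. ]
reader 0.62 [416.  183.6] [ 678.9 -430.3    0. ]
reader 0.28 [354.3 219.9] [ 536.4 -202.2    0. ]
strip_box 0.58 [411.5 268.7] [ 355.1 -360.8    0. ]
tea_carton 0.75 [427.  221.7] [ 521.5 -439.4    0. ]
thermos 0.81 [412.4 185. ] [ 673.3 -416.7    0. ]
pics/b1.png x0,y0 175 140 f 6
pics/b2.png x0,y0 280 125 f 5
scene sample_bottle 0.87 [356.2 253.9] [ 376.4 -142.6    0. ]
scene sample_bottle 0.61 [219.5 265. ] [637.9 238.6   0. ]
scene sample_bottle 0.53 [344.1 222.8] [ 571.3 -305.2    0. ]
scene head_edge 0.91 [328.1 175.1] [ 552.5 -180.6  232. ]
scene head_edge 0.51 [341.9 204.6] [342.3 -12.9 232. ]
scene tray_floor 0.84 [338.7 215.6] [ 560.3 -257.7   49. ]
scene handle_grip 0.58 [346.4 219.6] [ 466.2 -189.8   85. ]
scene reader 0.71 [326.2 238.8] [ 525.8 -152.5    0. ]
```

View pics/b1.png

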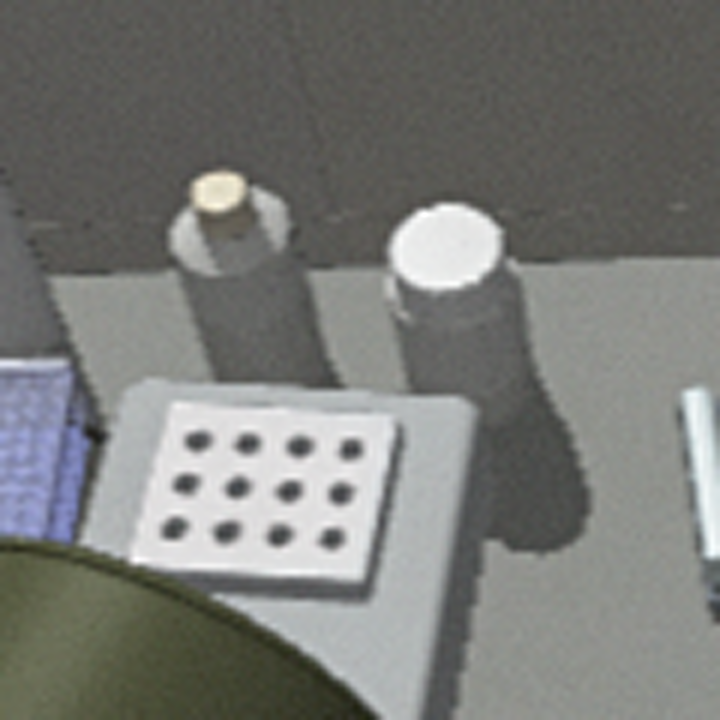

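View pics/b2.png

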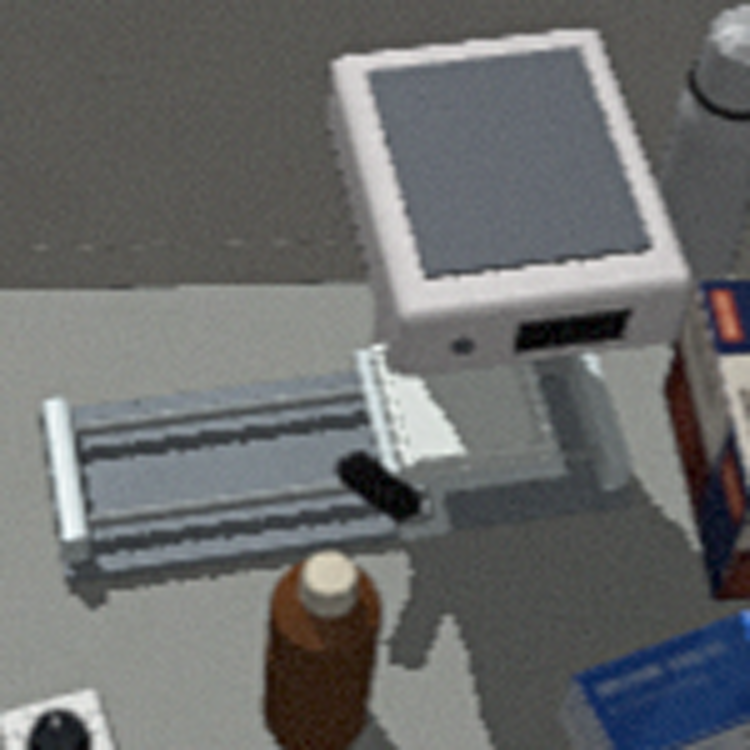

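Two white things stand behind the heater. At (212,172) is one with a narrow cream cap and a sloping shoulder, and it fits the sample_bottle. At (250,181) is one with a wide white lid, the wide_jar. The third candidate, at (344,256), is brown, so it is the look-alike. The crop confirms the left-back one is the target. Now I'll work out the reader pose.

```bash
python3 - <<'E'
from h import *
from scipy.optimize import least_squares
np.set_printoptions(precision=1,suppress=True)
p=manip.camera("top")
b=lambda x,y:(280+x/5,125+y/5)
obs=[((-100,0,292),b(405,310)),((95,0,292),b(334,62)),((95,-160,292),b(600,33)),((-100,-160,292),b(690,275)),((0,0,232),(352,175.2))]
def T(q,X):
    c,s=np.cos(q[2]),np.sin(q[2]); return np.array([q[0]+c*X[0]-s*X[1],q[1]+s*X[0]+c*X[1],X[2]])
f=lambda q:np.concatenate([proj(p,T(q,X))-np.array(u) for X,u in obs])
s=least_squares(f,[546,-180,0.0]); q=s.x; print("reader",q[:2],"yaw %.4f"%q[2]); print(f(q).reshape(-1,2))
for n,u,z in [("cap",(211.5,171.7),164),("bottle shoulder",(175+232/6,140+232/6),110),("jar lid",(175+447/6,140+245/6),125)]: print(n,onz(p,u,z))
print("block top-left ends",onz(p,b(47,400),40),onz(p,b(68,548),40))
c,sn=np.cos(q[2]),np.sin(q[2])
for u,z in [((357.1,220.9),85),(b(422,505),85-50*np.cos(.61)+0),(b(340,468),85+30*np.cos(.61))]:
    g=onz(p,u,z)[:2]-q[:2]; print("in reader frame",c*g[0]+sn*g[1],-sn*g[0]+c*g[1])
im=p["img"][:,:,::-1].copy()
for X in [(0,0,232),(-100,0,232),(-65,185,12),(-65,-185,12),(65,185,12),(-100,0,292),(95,0,292)]:
    u=proj(p,T(q,X)); cv2.circle(im,(int(round(u[0])),int(round(u[1]))),1,(0,0,255),-1)
cv2.imwrite("pics/b3.png",cv2.resize(im[120:260,270:440],None,fx=4,fy=4,interpolation=cv2.INTER_CUBIC))
E
```

```text
reader [ 543.1 -176.2] yaw 0.1194
[[-0.6  2.4]
 [-1.  -2.1]
 [ 0.3 -2.5]
 [ 2.1  2. ]
 [-0.9 -1. ]]
cap [621.3 240.6 164. ]
bottle shoulder [636.9 246.3 110. ]
jar lid [612.6 129.2 125. ]
block top-left ends [575.3   8.7  40. ] [463.6  -4.6  40. ]
in reader frame -66.7655754274571 -15.31509407145434
in reader frame -63.708812476662864 -42.622963396008316
in reader frame -69.70286668946055 15.003945038032974
```

View pics/b3.png

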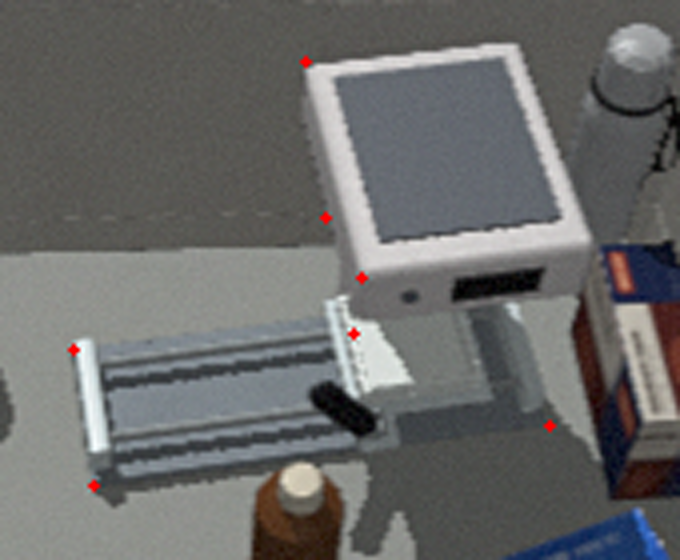

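```bash
cat >> h.py <<'E'
RQ=np.array([543.1,-176.2,0.119])
def r2w(X,q=RQ):
    c,s=np.cos(q[2]),np.sin(q[2]); return np.array([q[0]+c*X[0]-s*X[1],q[1]+s*X[0]+c*X[1],X[2]])
def w2r(X,q=RQ):
    c,s=np.cos(q[2]),np.sin(q[2]); g=np.array(X)[:2]-q[:2]; return np.array([c*g[0]+s*g[1],-s*g[0]+c*g[1],X[2]])
def toolR(tilt,yaw=RQ[2]):
    t=np.radians(tilt); y=np.array([0,-np.sin(t),-np.cos(t)]); z=np.array([1.,0,0]); x=np.cross(y,z)
    return R.from_euler('z',yaw).as_matrix()@np.stack([x,y,z],1)
def delta(pos,Rt):
    s=manip.read_state(); R0=R.from_euler('xyz',s["eef_rot"]).as_matrix()
    d=R0.T@(np.array(pos)-s["eef_pos"]); w=np.degrees(R.from_matrix(R0.T@Rt).as_rotvec())
    return np.round(d,1),np.round(w,2)
def grasp2tcp(g,Rt,back=0): return np.array(g)-Rt[:,1]*(3+back)
E
python3 - <<'E'
from h import *
np.set_printoptions(precision=1,suppress=True)
p=manip.camera("top")
print("brown cap",onz(p,(280+331/5,125+568/5),164), "base", onz(p,(343.2,269.7),0))
Rt=toolR(38); g=r2w((-68,-14,85)); print(g)
v=grasp2tcp(g,Rt,150)
print("view tcp",v,delta(v,Rt))
E
```

```text
brown cap [ 372.5 -153.5  164. ] base [ 358.8 -153.     0. ]
[ 477.2 -198.2   85. ]
view tcp [ 466.1 -104.6  205.6] (array([ 475.7,   21.9, -506.6]), array([-21.6,  62.8, -33.7]))
```

```bash
cat >> h.py <<'E'
def TR(tilt,lean,yaw=RQ[2]): return toolR(tilt,yaw)@R.from_euler('x',-np.radians(lean)).as_matrix()
E
python3 - <<'E'
from h import *
np.set_printoptions(precision=1,suppress=True)
Rt=TR(38,0); g=r2w((-68,-14,85)); v=grasp2tcp(g,Rt,150)+[0,0,20]
print("view tcp",v,delta(v,Rt))
E
```

```text
view tcp [ 466.1 -104.6  225.6] (array([ 475.7,    1.9, -506.6]), array([-21.6,  62.8, -33.7]))
```

```bash
python3 -m jog '[476,-10,-507,-21.6,62.8,-33.7, 476,-10,-507,-21.6,62.8,-33.7, 476,-10,-507,-21.6,62.8,-33.7, 476,-10,-507,-21.6,62.8,-33.7, 476,-10,-507,-21.6,62.8,-33.7, 476,-10,-507,-21.6,62.8,-33.7, 476,-10,-507,-21.6,62.8,-33.7, 476,-10,-507,-21.6,62.8,-33.7, 476,-10,-507,-21.6,62.8,-33.7, 476,-10,-507,-21.6,62.8,-33.7]' 60
python3 - <<'E'
from h import *
Rt=TR(38,0); g=r2w((-68,-14,85)); v=grasp2tcp(g,Rt,150)+[0,0,20]
print(delta(v,Rt))
E
```

```text
clock: 1.88
eef_pos: [347.3, 145.2, 233.8]
eef_rot: [-1.585, -0.642, -1.405]
wrist_force: [1.8, 0.5, -0.2]
finger_gap: 60.0
(array([208. , 164.8,  78.3]), array([-0.78,  2.13, -1.19]))
```

```bash
python3 -m jog '[208,165,78,-0.8,2.1,-1.2, 208,165,78,-0.8,2.1,-1.2, 208,165,78,-0.8,2.1,-1.2, 208,165,78,-0.8,2.1,-1.2, 208,165,78,-0.8,2.1,-1.2, 208,165,78,-0.8,2.1,-1.2, 208,165,78,-0.8,2.1,-1.2, 208,165,78,-0.8,2.1,-1.2, 208,165,78,-0.8,2.1,-1.2]'
python3 - <<'E'
from h import *
np.set_printoptions(precision=1,suppress=True)
print(manip.read_state()["joints"])
p=manip.camera("wrist"); cv2.imwrite("pics/c_wrist.png",p["img"][:,:,::-1])
for n,z in [("handle_grip",85),("tray_floor",49),("head_edge",232),("sample_bottle",0)]:
    for r in manip.tip_of(n,p)[:2]: print(n,round(r["score"],2),np.array(r["xy"]),onz(p,r["xy"],z),w2r(onz(p,r["xy"],z)))
t=manip.camera("top"); cv2.imwrite("pics/c_top.png",t["img"][:,:,::-1])
E
```

```text
clock: 2.63
eef_pos: [466.2, -103.5, 223.9]
eef_rot: [-1.575, -0.661, -1.447]
wrist_force: [0.1, -0.0, 0.2]
finger_gap: 59.9
[ 0.   0.1  1.9 -0.7  1.2  0.2]
handle_grip 0.71 [321.1 175.2] [ 478.2 -193.4   85. ] [-66.5  -9.4  85. ]
tray_floor 0.77 [378.1 190. ] [ 555.6 -255.4   49. ] [  3.  -80.1  49. ]
sample_bottle 0.96 [214.8  71.7] [ 366.7 -149.5    0. ] [-172.    47.5    0. ]
```

View pics/c_wrist.png

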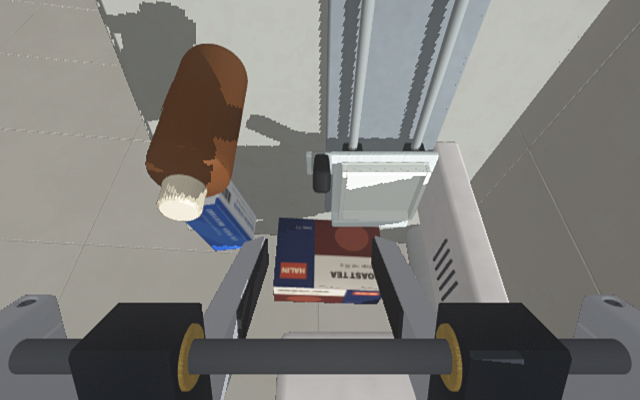

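View pics/c_top.png

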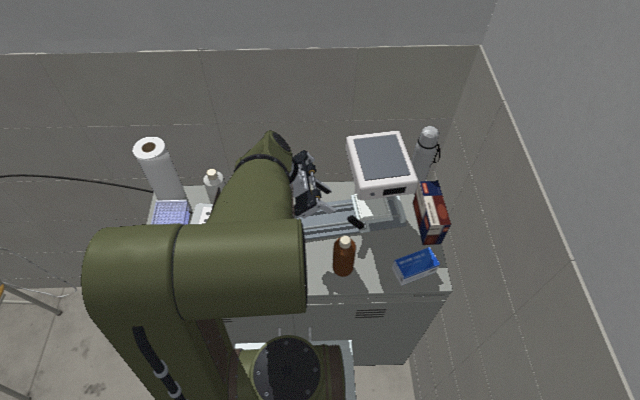

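The wrist view shows the handle end-on at (321,172), the tray at about (380,190), and the brown bottle at left with its cap at (181,200). I'll enlarge the handle area.

```bash
python3 - <<'E'
from h import *
np.set_printoptions(precision=1,suppress=True)
p=manip.camera("wrist"); crop(p,(360,185),65,6,"pics/c_h.png")
b=onz(p,(181,200),164); print("brown cap",b)
E
```

```text
pics/c_h.png x0,y0 295 120 f 6
brown cap [ 375.5 -136.3  164. ]
```

View pics/c_h.png

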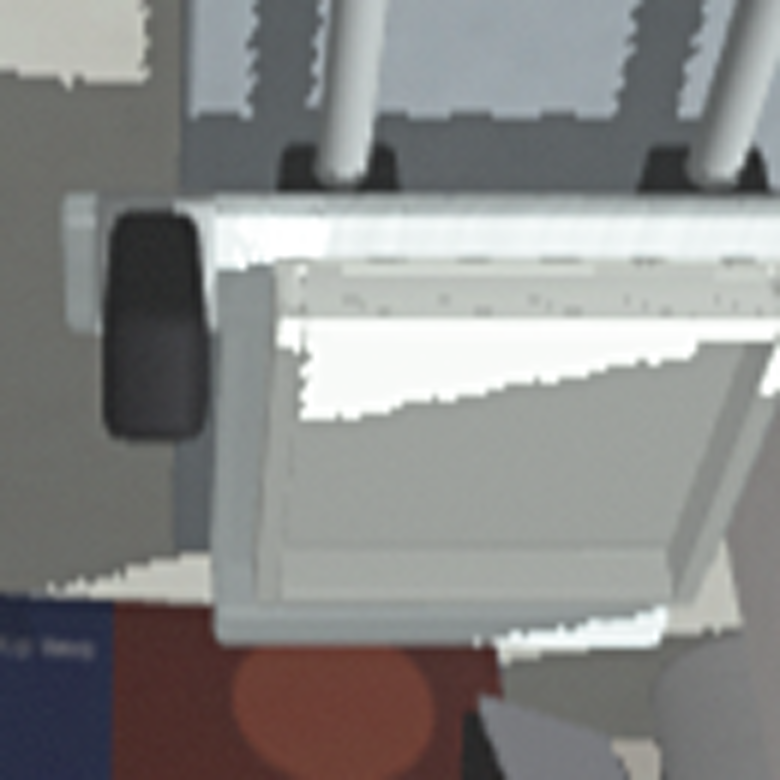

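```bash
python3 - <<'E'
from h import *
np.set_printoptions(precision=1,suppress=True)
p=manip.camera("wrist")
c=lambda x,y:(295+x/6,120+y/6)
e=onz(p,c(155,380),109.6); print("end",e,w2r(e), "grip", w2r(e)-[0,17.2,0])
for n,u in [("floor FL",(300,318)),("floor BL?",(775,325)),("floor FR",(285,548)),("floor BR",(668,548))]:
    print(n,w2r(onz(p,c(*u),49)))
print(proj(p,r2w((0,185,12))),proj(p,r2w((-65,100,12))))
E
```

```text
end [ 476.3 -174.1  109.6] [-66.   10.  109.6] grip [-66.   -7.2 109.6]
floor FL [-38.1 -47.2  49. ]
floor BL? [ 52.5 -48.4  49. ]
floor FR [ -36.1 -125.8   49. ]
floor BR [  48.6 -124.9   49. ]
[ 426.4 -105.6] [323.   26.6]
```

```bash
cat >> h.py <<'E'
ax=np.array([0,np.sin(np.radians(35)),np.cos(np.radians(35))])
def hand(y,up=10,x=-66): return r2w(np.array([x,y,85.])+ax*up)
E
python3 - <<'E'
from h import *
np.set_printoptions(precision=1,suppress=True)
Rt=TR(36,10); g=hand(-9)
for b in (60,0):
  v=grasp2tcp(g,Rt)+60*(b>0)*np.array([-np.sin(.119)*ax[1],ax[1],ax[2]]); print(v,delta(v,Rt))
E
```

```text
[ 474.2 -151.1  144.7] (array([-9.5, 93.3,  1.8]), array([-10.1,   0.2,   1.9]))
[ 478.3 -185.5   95.6] (array([-12.4, 153.4,   1.7]), array([-10.1,   0.2,   1.9]))
```

```bash
python3 -m jog '[-3,30,1,-5,0,1, -6,60,2,-10,0.2,1.9, -9.5,93,2,-10,0.2,1.9, -9.5,93,2,-10,0.2,1.9, -9.5,93,2,-10,0.2,1.9]' 45
python3 - <<'E'
from h import *
np.set_printoptions(precision=1,suppress=True)
p=manip.camera("wrist"); cv2.imwrite("pics/d_wrist.png",p["img"][:,:,::-1])
g=hand(-9);Rt=TR(36,10);print(delta(grasp2tcp(g,Rt),Rt))
for u in [hand(-9),hand(-9,30),hand(-9,-50)]: print(proj(p,u))
E
```

```text
clock: 3.45
eef_pos: [473.7, -151.5, 144.2]
eef_rot: [-1.747, -0.628, -1.452]
wrist_force: [-0.2, 0.4, 0.3]
finger_gap: 45.0
(array([-1.4, 59.9, 10.4]), array([-0. , -0.1, -0. ]))
[335.5 225.2]
[331.4 236.7]
[344.6 199.7]
```

View pics/d_wrist.png

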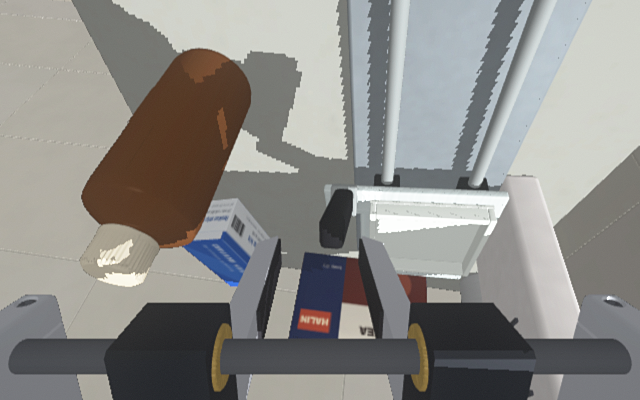

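The handle's end shows at (333,233), against a predicted (331,237), so I'm going in.

```bash
python3 -m jog '[-0.4,15,2.6,0,0,0, -0.7,30,5.2,0,0,0, -1,45,7.8,0,0,0, -1.4,60,10.4,0,0,0, -1.4,60,10.4,0,0,0]' 45
python3 - <<'E'
from h import *
p=manip.camera("wrist"); cv2.imwrite("pics/e_wrist.png",p["img"][:,:,::-1])
t=manip.camera("top"); crop(t,(355,210),75,5,"pics/e_top.png")
E
```

```text
clock: 3.92
eef_pos: [478.2, -185.9, 94.9]
eef_rot: [-1.744, -0.629, -1.453]
wrist_force: [0.1, 0.2, 0.0]
finger_gap: 45.1
pics/e_top.png x0,y0 280 135 f 5
```

View pics/e_wrist.png

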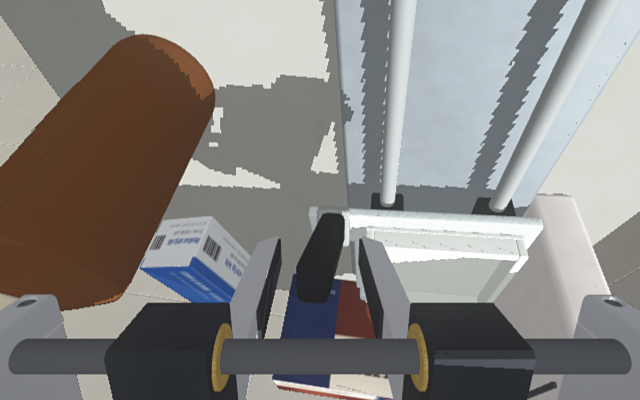

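View pics/e_top.png

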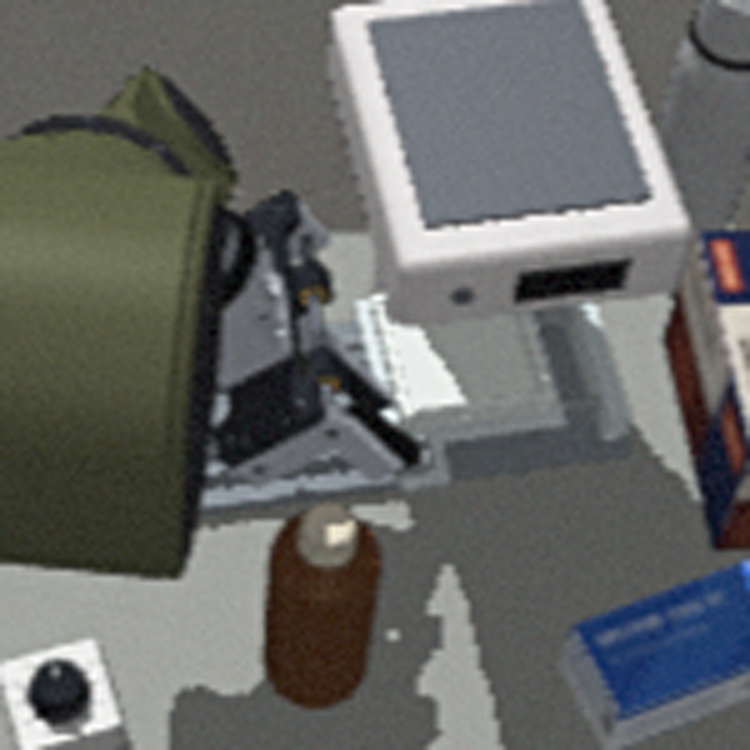

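```bash
python3 -m jog '[0,0,0,0,0,0, 0,0,0,0,0,0, 0,0,0,0,0,0, 0,0,0,0,0,0, 0,0,0,0,0,0, 0,0,0,0,0,0]' 0 12
python3 - <<'E'
from h import *
np.set_printoptions(precision=1,suppress=True)
s=manip.read_state(); print(s["wrist_force"],s["moment"],s["eef_pos"])
E
```

```text
clock: 4.52
eef_pos: [478.0, -185.9, 95.4]
eef_rot: [-1.745, -0.629, -1.453]
wrist_force: [-6.0, 1.4, 7.0]
finger_gap: 22.3
[-6.   1.4  7. ] [-0.2  0.7 -0.4] [ 478.  -185.9   95.4]
```

```bash
python3 - <<'E'
from h import *
s=manip.read_state(); R0=R.from_euler('xyz',s["eef_rot"]).as_matrix()
for d in (100,180): print(R0.T@(d*np.array([-np.sin(.119),np.cos(.119),0])))
E
```

```text
[-80.8673634  -57.915474   -10.30860845]
[-145.56125411 -104.24785321  -18.55549521]
```

```bash
python3 -m jog '[-8.1,-5.8,-1,0,0,0, -20.2,-14.5,-2.6,0,0,0, -32.3,-23.2,-4.1,0,0,0, -44.5,-31.9,-5.7,0,0,0, -56.6,-40.5,-7.2,0,0,0, -64.7,-46.3,-8.2,0,0,0, -64.7,-46.3,-8.2,0,0,0]'
python3 - <<'E'
from h import *
np.set_printoptions(precision=1,suppress=True)
s=manip.read_state(); print(s["wrist_force"],s["moment"],w2r(s["eef_pos"]))
p=manip.camera("wrist"); cv2.imwrite("pics/f_wrist.png",p["img"][:,:,::-1])
E
```

```text
clock: 5.1
eef_pos: [468.1, -105.3, 95.4]
eef_rot: [-1.746, -0.629, -1.452]
wrist_force: [-8.5, 1.1, 9.0]
finger_gap: 22.2
[-8.5  1.1  9. ] [-0.5  1.2 -0.7] [-66.1  79.3  95.4]
```

View pics/f_wrist.png

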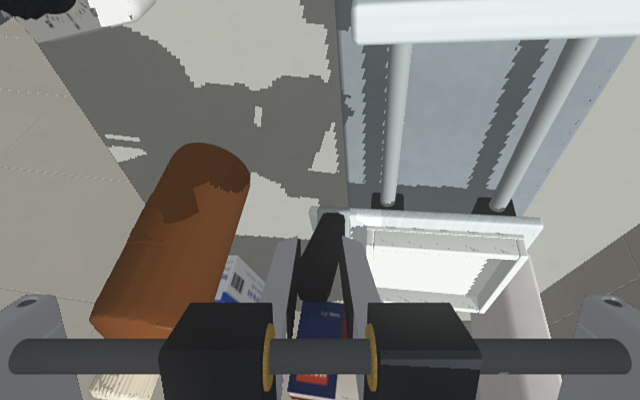

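```bash
python3 -m jog '[-8.1,-5.8,-1,0,0,0, -20.2,-14.5,-2.6,0,0,0, -32.3,-23.2,-4.1,0,0,0, -44.5,-31.9,-5.7,0,0,0, -56.6,-40.5,-7.2,0,0,0, -64.7,-46.3,-8.2,0,0,0, -68.7,-49.2,-8.8,0,0,0, -68.7,-49.2,-8.8,0,0,0]'
python3 - <<'E'
from h import *
np.set_printoptions(precision=1,suppress=True)
s=manip.read_state(); print(s["wrist_force"],s["moment"],w2r(s["eef_pos"]))
E
```

```text
clock: 5.82
eef_pos: [457.7, -21.5, 95.4]
eef_rot: [-1.747, -0.629, -1.452]
wrist_force: [-10.8, 0.8, 8.8]
finger_gap: 22.7
[-10.8   0.8   8.8] [-0.5  1.3 -0.9] [-66.4 163.7  95.4]
```

```bash
python3 -m jog '[-4,-2.9,-0.5,0,0,0, -8.1,-5.8,-1,0,0,0, -8.1,-5.8,-1,0,0,0]'; python3 -m jog '[-4,-2.9,-0.5,0,0,0, -4,-2.9,-0.5,0,0,0]'
```

```text
clock: 6.07
eef_pos: [456.5, -12.0, 95.4]
eef_rot: [-1.747, -0.629, -1.452]
wrist_force: [-9.0, 0.8, 10.1]
finger_gap: 22.3
clock: 6.23
eef_pos: [455.9, -7.1, 95.4]
eef_rot: [-1.747, -0.629, -1.452]
wrist_force: [-9.9, 0.5, 9.2]
finger_gap: 22.3
```

```bash
python3 -m jog '[-4,-2.9,-0.5,0,0,0, -4,-2.9,-0.5,0,0,0]'; python3 -m jog '[-4,-2.9,-0.5,0,0,0, -4,-2.9,-0.5,0,0,0]'
python3 - <<'E'
from h import *
np.set_printoptions(precision=1,suppress=True)
s=manip.read_state(); print(s["wrist_force"],s["moment"],w2r(s["eef_pos"]))
p=manip.camera("wrist"); cv2.imwrite("pics/g_wrist.png",p["img"][:,:,::-1])
p=manip.camera("scene"); crop(p,(325,235),70,5,"pics/g_s.png")
E
```

```text
clock: 6.4
eef_pos: [455.5, -2.6, 95.1]
eef_rot: [-1.747, -0.63, -1.452]
wrist_force: [-6.6, -3.4, 3.1]
finger_gap: 22.1
clock: 6.57
eef_pos: [455.1, 2.2, 94.9]
eef_rot: [-1.746, -0.63, -1.452]
wrist_force: [-4.2, -5.6, -1.4]
finger_gap: 21.5
[-4.2 -5.6 -1.4] [-0.5  0.2 -0.1] [-66.2 187.6  94.9]
pics/g_s.png x0,y0 255 165 f 5
```

View pics/g_wrist.png

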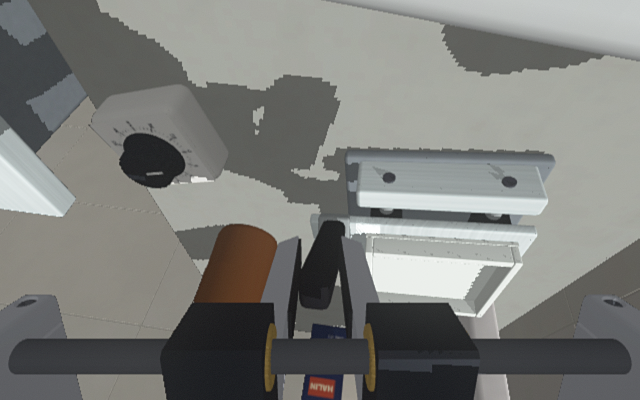

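View pics/g_s.png

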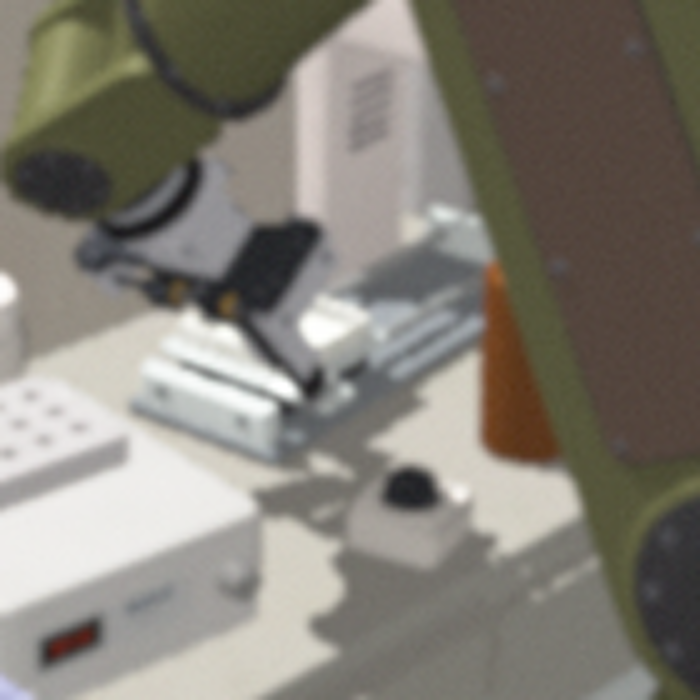

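```bash
python3 -m jog '[-4,-2.9,-0.5,0,0,0, -4,-2.9,-0.5,0,0,0, -4,-2.9,-0.5,0,0,0]'
python3 - <<'E'
from h import *
np.set_printoptions(precision=1,suppress=True)
p=manip.camera("wrist"); cv2.imwrite("pics/g2_wrist.png",p["img"][:,:,::-1])
for r in manip.tip_of("tray_floor",p)[:2]: print(r["score"],r["xy"],w2r(onz(p,r["xy"],49)))
E
```

```text
clock: 6.92
eef_pos: [454.7, 7.2, 94.9]
eef_rot: [-1.746, -0.629, -1.452]
wrist_force: [-1.3, -4.3, -1.8]
finger_gap: 20.7
0.97 [424.5, 277.2] [ 1.7 97.1 49. ]
```

View pics/g2_wrist.png

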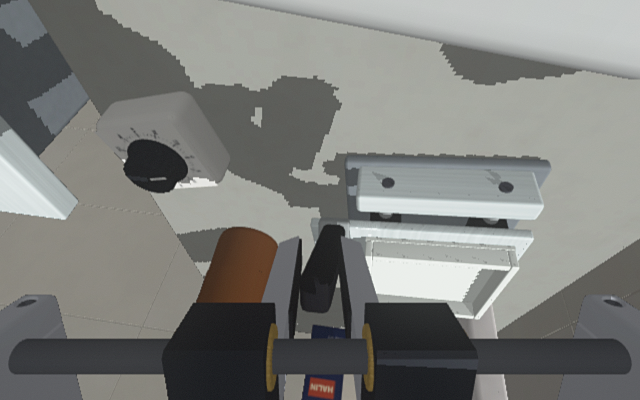

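Carriage is on its outer stop: the tray reads y≈97 mm in the reader frame, the force reversed, and the pads slipped on the bar. Releasing and backing off.

```bash
python3 -m jog '[0,0,0,0,0,0, 0,0,0,0,0,0, 0,0,0,0,0,0, 0,0,0,0,0,0, 0.4,-15,-2.6,0,0,0, 0.8,-30,-5.2,0,0,0, 1.2,-60,-10.4,0,0,0, 1.5,-95,-16,0,0,0, 1.5,-95,-16,0,0,0]' 45
python3 - <<'E'
from h import *
np.set_printoptions(precision=1,suppress=True)
p=manip.camera("wrist"); cv2.imwrite("pics/h_wrist.png",p["img"][:,:,::-1])
for n,z in [("tray_floor",49),("handle_grip",85)]:
  for r in manip.tip_of(n,p)[:2]: print(n,r["score"],r["xy"],onz(p,r["xy"],z),w2r(onz(p,r["xy"],z)))
Rb=TR(0,0,0.3)
for P in ([560,170,330],[621,240,300]): print(delta(P,Rb))
E
```

```text
clock: 7.77
eef_pos: [450.7, 65.4, 178.2]
eef_rot: [-1.736, -0.626, -1.456]
wrist_force: [0.6, -0.4, 1.5]
finger_gap: 45.4
handle_grip 0.71 [339.5, 212.9] [457.  -14.8  85. ] [-66.3 170.5  85. ]
handle_grip 0.24 [407.5, 239.9] [522.9 -45.2  85. ] [ -4.5 132.4  85. ]
(array([  16.2, -200.1,   89.6]), array([ 12.8, -13.2,  35. ]))
(array([ -51.8, -224.1,  155.3]), array([ 12.8, -13.2,  35. ]))
```

View pics/h_wrist.png

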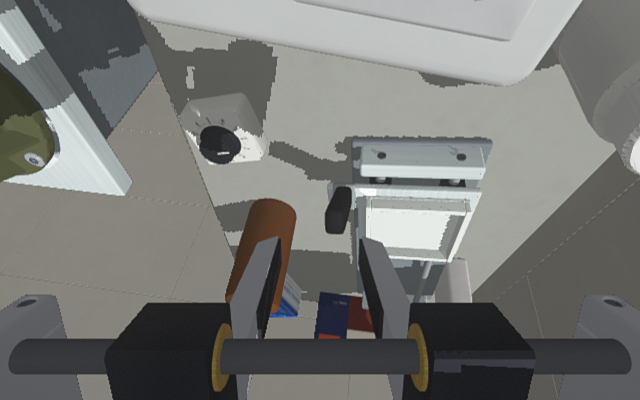

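```bash
python3 - <<'E'
from h import *
np.set_printoptions(precision=1,suppress=True)
s=manip.camera("scene"); t=manip.camera("top"); cv2.imwrite("pics/i_top.png",t["img"][:,:,::-1])
print("roll base front",onz(s,(165,287),0))
for z in (200,240,280): print(z,onz(s,(158,214),z),onz(t,(149,147),z))
print("cab back edge",[onz(t,u,0) for u in [(270,184),(330,183)]])
crop(s,(200,240),70,5,"pics/i_s.png")
E
```

```text
roll base front [642.9 433.8   0. ]
200 [722.5 389.1 200. ] [696.4 433.4 200. ]
240 [639.8 432.5 240. ] [659.2 413.4 240. ]
280 [557.1 476.  280. ] [621.9 393.4 280. ]
cab back edge [array([694.2,  78.5,   0. ]), array([ 691.6, -130.6,    0. ])]
pics/i_s.png x0,y0 130 170 f 5
```

View pics/i_s.png

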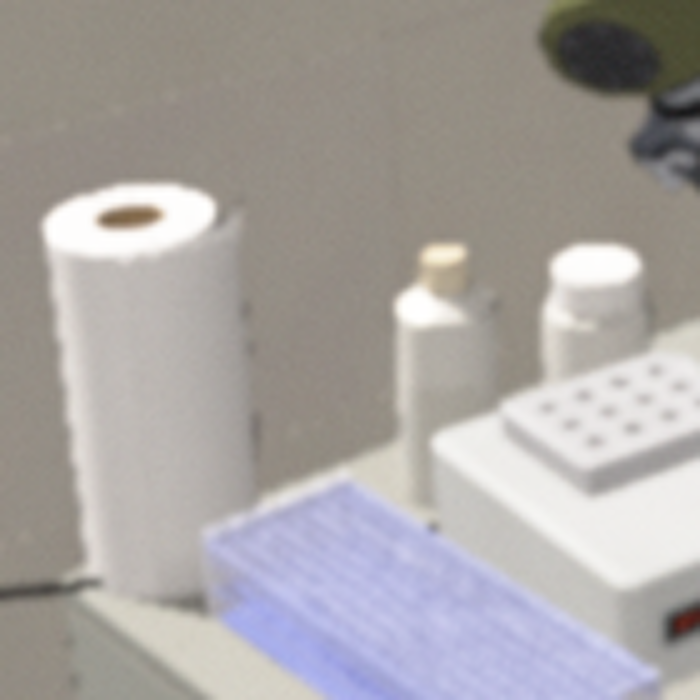

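View pics/i_top.png

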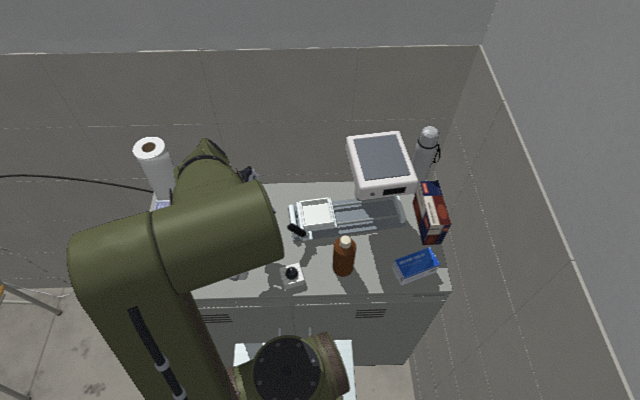

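```bash
python3 - <<'E'
from h import *
np.set_printoptions(precision=1,suppress=True)
s=manip.camera("scene"); t=manip.camera("top")
print("cap scene",onz(s,(219,219.5),164),"cap from first top",onz(t,(211.5,171.7),164))
for r in manip.tip_of("tray_floor",t)[:2]: print(r["score"],r["xy"],onz(t,r["xy"],49),w2r(onz(t,r["xy"],49)))
print(delta([590,225,310],TR(0,0,np.pi/2)))
E
```

```text
cap scene [631.  235.3 164. ] cap from first top [621.3 240.6 164. ]
0.8 [316.7, 212.0] [539.1 -78.7  49. ] [ 7.6 97.3 49. ]
(array([ -37. , -220.8,  122.6]), array([ 34.2, -83.2,  22.4]))
```

```bash
python3 -m jog '[0,-60,10,0,0,0, -10,-120,40,12,-25,7, -37,-221,122,34,-83,22, -37,-221,122,34,-83,22, -37,-221,122,34,-83,22, -37,-221,122,34,-83,22, -37,-221,122,34,-83,22, -37,-221,122,34,-83,22, -37,-221,122,34,-83,22, -37,-221,122,34,-83,22]' 60
python3 - <<'E'
from h import *
print(manip.read_state()["joints"],delta([590,225,310],TR(0,0,np.pi/2)))
E
```

```text
clock: 9.0
eef_pos: [589.5, 225.7, 310.5]
eef_rot: [-1.72, -0.157, -0.425]
wrist_force: [0.1, 0.0, 0.3]
finger_gap: 60.2
[ 0.39218156  0.45140487  1.13874745 -0.21632805  1.55469927 -0.7381212 ] (array([ 0.7,  0.7, -0.3]), array([ 10.33, -24.92,   7.03]))
```

```bash
python3 -m jog '[1,1,0,10.3,-24.9,7, 1,1,0,10.3,-24.9,7, 1,1,0,10.3,-24.9,7, 1,1,0,10.3,-24.9,7, 1,1,0,10.3,-24.9,7]' 60
python3 - <<'E'
from h import *
np.set_printoptions(precision=1,suppress=True)
p=manip.camera("wrist"); cv2.imwrite("pics/j_wrist.png",p["img"][:,:,::-1])
for n,z in [("sample_bottle",0),("wide_jar",0)]:
  for r in manip.tip_of(n,p)[:2]: print(n,r["score"],r["xy"],onz(p,r["xy"],z))
E
```

```text
clock: 9.42
eef_pos: [590.9, 223.7, 309.7]
eef_rot: [-1.572, -0.0, -0.003]
wrist_force: [-0.8, -0.4, -1.0]
finger_gap: 59.7
wide_jar 0.69 [254.0, 177.3] [611.5 130.9   0. ]
```

View pics/j_wrist.png

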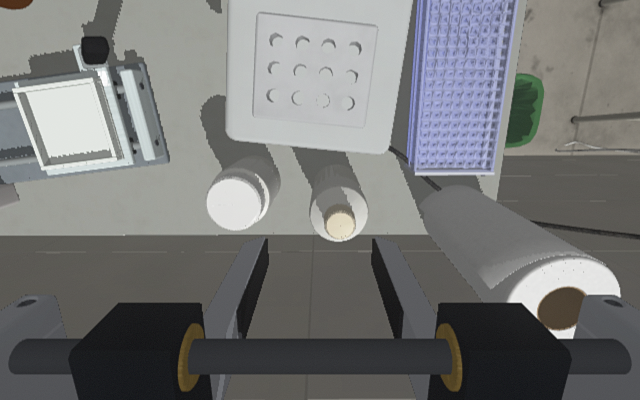

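The wrist view shows the cream cap at (340,222), with the jar at (234,203) to its right in the world. The paper roll's top is at (562,305), and the tray is at top left.

```bash
python3 - <<'E'
from h import *
np.set_printoptions(precision=1,suppress=True)
p=manip.camera("wrist"); crop(p,(340,215),40,10,"pics/j2.png")
print("cap",onz(p,(340,220),164),"body ctr z110",onz(p,(338.5,206),120))
print("jar lid",onz(p,(234,203),125),"roll",onz(p,(562,308),240),onz(p,(615,280),240))
print("tray corners z62",[w2r(onz(p,u,62)) for u in [(18,90),(103,78),(117,155),(36,172)]])
E
```

```text
pics/j2.png x0,y0 300 175 f 10
cap [616.8 244.2 164. ] body ctr z110 [616.8 245.  120. ]
jar lid [610.8 133.4 125. ] roll [663.3 413.1 240. ] [639.1 448.3 240. ]
tray corners z62 [array([-43.9,  61.2,  62. ]), array([-43.8, 162.2,  62. ]), array([ 43.3, 151.6,  62. ]), array([50.8, 46.2, 62. ])]
```

View pics/j2.png

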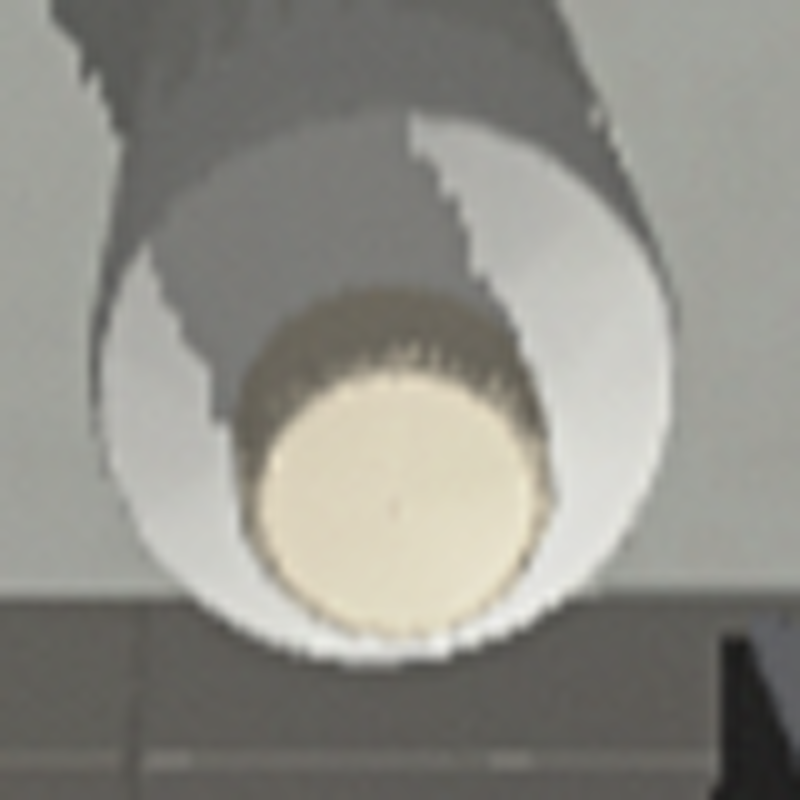

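```bash
python3 -m jog '[29.5,20,20,0,0,0, 29.5,60,20,0,0,0, 29.5,90,20,0,0,0, 29.5,106,20,0,0,0, 29.5,106,20,0,0,0, 29.5,106,20,0,0,0]' 60
python3 - <<'E'
from h import *
np.set_printoptions(precision=1,suppress=True)
p=manip.camera("wrist"); cv2.imwrite("pics/k_wrist.png",p["img"][:,:,::-1])
s=manip.read_state()["eef_pos"]; print([proj(p,(s[0],s[1],z)) for z in (140,164,180)])
E
```

```text
clock: 10.12
eef_pos: [620.0, 245.0, 204.4]
eef_rot: [-1.574, -0.002, -0.007]
wrist_force: [0.2, 0.2, 0.5]
finger_gap: 59.7
[array([319.1, 225.3]), array([319. , 238.8]), array([318.8, 249.5])]
```

View pics/k_wrist.png

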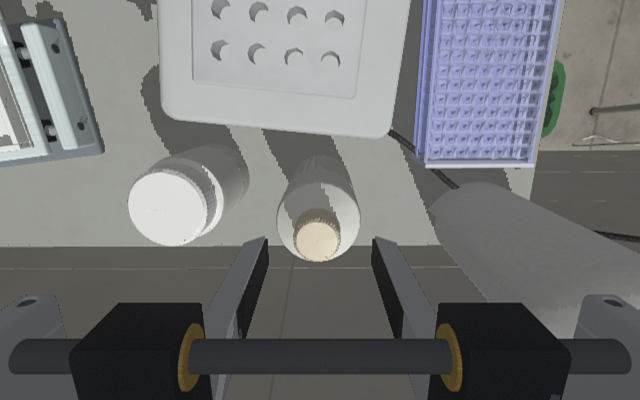

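The cap at (318,240) is where the prediction put it (319,239). Descending 42 mm and gripping.

```bash
python3 -m jog '[0,15,0,0,0,0, 0,30,0,0,0,0, 0,42,0,0,0,0, 0,42,0,0,0,0]' 60; python3 -m jog '[0,0,0,0,0,0, 0,0,0,0,0,0, 0,0,0,0,0,0, 0,0,0,0,0,0, 0,0,0,0,0,0]' 0 35; python3 -m jog '[0,-5,0,0,0,0, 0,-15,0,0,0,0, 0,-25,0,0,0,0, 0,-25,0,0,0,0]'
python3 - <<'E'
from h import *
p=manip.camera("wrist"); cv2.imwrite("pics/l_wrist.png",p["img"][:,:,::-1])
E
```

```text
clock: 10.5
eef_pos: [619.8, 244.5, 161.3]
eef_rot: [-1.574, -0.001, -0.006]
wrist_force: [0.6, -0.4, -0.2]
finger_gap: 59.6
clock: 10.92
eef_pos: [620.8, 244.5, 163.8]
eef_rot: [-1.573, -0.004, -0.006]
wrist_force: [0.5, -1.8, 7.7]
finger_gap: 34.3
clock: 11.25
eef_pos: [620.7, 244.9, 189.9]
eef_rot: [-1.572, -0.005, -0.006]
wrist_force: [0.2, 0.5, -4.8]
finger_gap: 30.1
```

View pics/l_wrist.png

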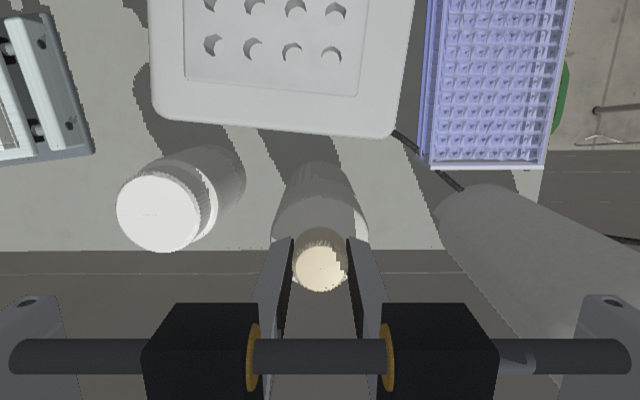

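Bottle is held: gap 30 mm, about 0.5 kg. Lifting it clear of the jar and heater.

```bash
python3 -m jog '[0,-20,0,0,0,0, 0,-50,0,0,0,0, 0,-80,0,0,0,0, 0,-110,0,0,0,0, 0,-125,0,0,0,0, 0,-125,0,0,0,0]'
python3 - <<'E'
from h import *
print(delta([530,20,315],TR(0,0)))
E
```

```text
clock: 11.8
eef_pos: [620.5, 245.2, 316.2]
eef_rot: [-1.571, -0.007, -0.006]
wrist_force: [0.8, 0.4, -4.8]
finger_gap: 30.3
(array([ -89.2,    0.6, -225.7]), array([-0.28, 82.85,  0.37]))
```

```bash
python3 -m jog '[-5,0,-12,0,4,0, -13,0,-32,0,11,0, -22,0,-55,0,18,0, -31,0,-80,0,25,0, -41,0,-105,0,32,0, -51,0,-130,0,39,0, -61,0,-155,0,46,0, -71,0,-180,0,53,0, -80,0,-203,0,60,0, -86,0,-218,0,66,0]'
python3 - <<'E'
from h import *
print(delta([530,20,315],TR(0,0)))
E
```

```text
clock: 12.63
eef_pos: [531.4, 25.6, 310.9]
eef_rot: [-1.572, -0.002, -1.165]
wrist_force: [1.9, -0.7, -5.4]
finger_gap: 29.7
(array([ 4.6, -4.1, -3.5]), array([ 0.06, 16.43,  0.15]))
```

```bash
python3 -m jog '[2,-3,-1,0,6,0, 4,-4,-3,0,12,0, 4.6,-4,-3.5,0,16.4,0, 4.6,-4,-3.5,0,16.4,0, 4.6,-4,-3.5,0,16.4,0]'
python3 - <<'E'
from h import *
np.set_printoptions(precision=1,suppress=True)
p=manip.camera("wrist"); cv2.imwrite("pics/m_wrist.png",p["img"][:,:,::-1])
for n,z in [("tray_floor",49),("handle_grip",85)]:
  for r in manip.tip_of(n,p)[:2]: print(n,r["score"],r["xy"],onz(p,r["xy"],z),w2r(onz(p,r["xy"],z)))
E
```

```text
clock: 13.05
eef_pos: [531.0, 21.8, 315.3]
eef_rot: [-1.571, -0.002, -1.441]
wrist_force: [0.1, -0.6, -5.4]
finger_gap: 29.6
handle_grip 0.73 [256.2, 194.7] [458.9 -12.1  85. ] [-64.1 173.   85. ]
```

View pics/m_wrist.png

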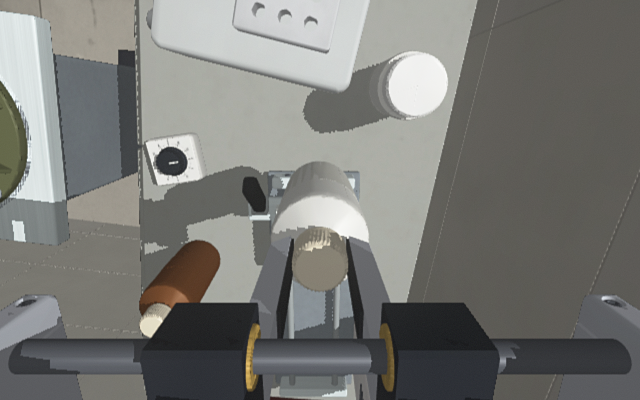

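```bash
python3 - <<'E'
import cv2
im=cv2.imread("pics/h_wrist.png")[130:270,320:500]; cv2.imwrite("pics/h2.png",cv2.resize(im,None,fx=4.4,fy=4.2,interpolation=cv2.INTER_CUBIC))
E
```

```text
(no output)
```

View pics/h2.png

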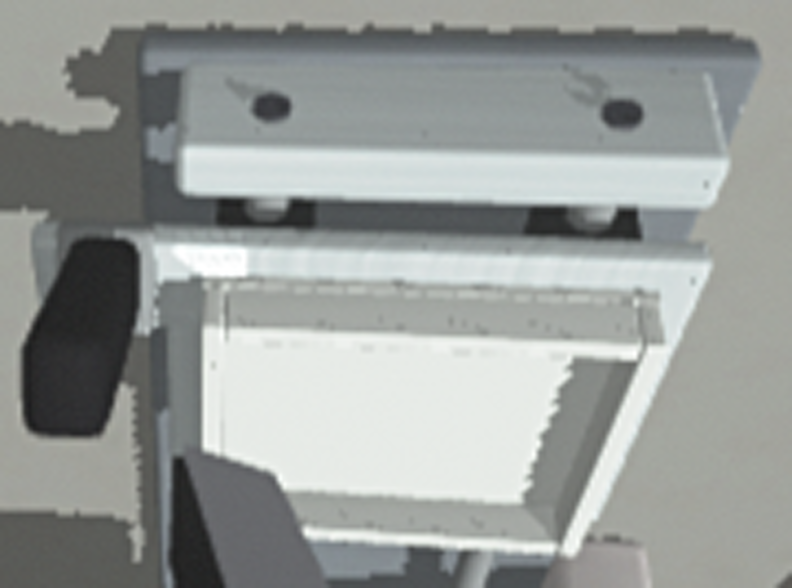

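```bash
python3 - <<'E'
from h import *
np.set_printoptions(precision=1,suppress=True)
p=manip.camera("wrist"); s=manip.read_state()
Rw=R.from_euler('xyz',s["eef_rot"]).as_matrix()
Rc=Rw.T@rot(p); oc=Rw.T@(np.array(p["origin"])-s["eef_pos"]); print(oc)
e=np.array([450.7,65.4,178.2]); Rh=R.from_euler('xyz',[-1.736,-.626,-1.456]).as_matrix()
h=dict(intrinsics=p["intrinsics"],origin=e+Rh@oc,orientation=R.from_matrix(Rh@Rc).as_euler('xyz'))
c=lambda x,y:(320+x/4.4,130+y/4.2)
for n,u,z in [("block TL",(183,72),40),("block TR",(712,75),40),("block BL edge",(180,148),40),("block BR edge",(728,160),40),("backwall in top R",(563,550),62),("back out top R",(577,552),62),("back out L",(660,345),62),("left wall in top F",(222,328),62),("left in top B",(640,355),62),("floor BR",(525,503),49),("handle end",(62,392),109.6),("front out L",(203,325),62)]:
    X=onz(h,c(*u),z); print(n,X,w2r(X))
t=manip.camera("top"); 
crop(t,(318,213),50,8,"pics/m_top.png")
E
```

```text
[ -84.7 -157.7    0. ]
block TL [469.3  24.   40. ] [-49.6 207.5  40. ]
block TR [565.2  37.2  40. ] [ 47.3 209.3  40. ]
block BL edge [471.3   1.6  40. ] [-50.2 185.1  40. ]
block BR edge [577.  15.  40.] [ 56.3 185.8  40. ]
backwall in top R [ 584.1 -114.2   62. ] [48.1 56.7 62. ]
back out top R [ 587.7 -114.4   62. ] [51.6 56.1 62. ]
back out L [574.1 -20.6  62. ] [ 49.3 150.8  62. ]
left wall in top F [485.6 -32.3  62. ] [-40.  149.8  62. ]
left in top B [571.6 -24.9  62. ] [ 46.3 146.9  62. ]
floor BR [ 575.4 -114.    49. ] [39.5 57.9 49. ]
handle end [453.9   6.4 109.6] [-66.9 191.9 109.6]
front out L [481.4 -31.9  62. ] [-44.1 150.6  62. ]
pics/m_top.png x0,y0 268 163 f 8
```

View pics/m_top.png

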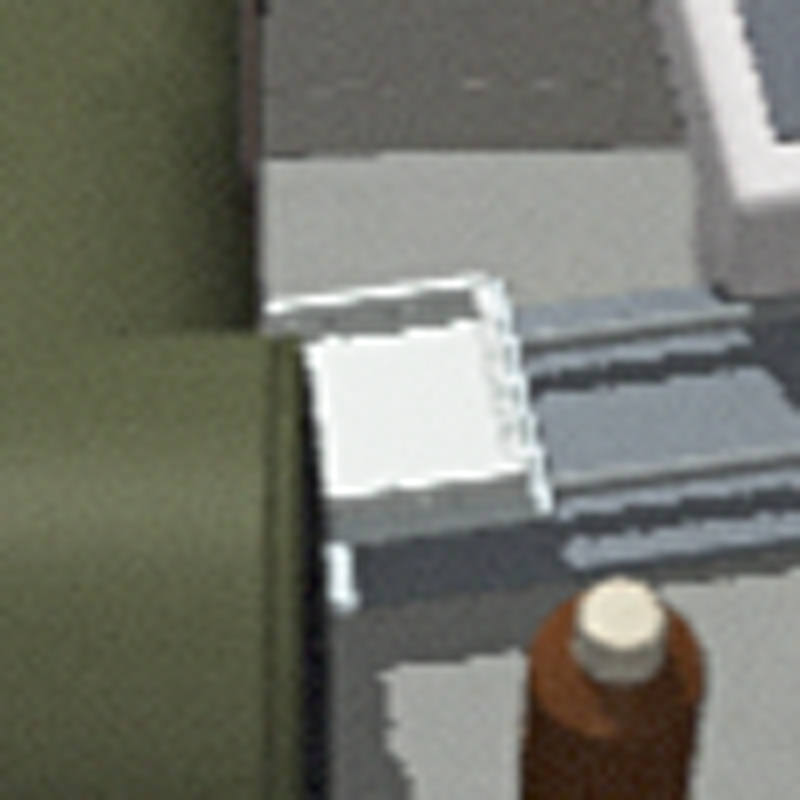

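```bash
python3 - <<'E'
from h import *
P=r2w((3.7,101,0)); print(P); P[2]=250
print(delta(P,TR(0,0)))
E
```

```text
[534.78317982 -75.47502543   0.        ]
(array([96.9, 66.6, -9.1]), array([-0.07,  0.53,  0.14]))
```

```bash
python3 -m jog '[15,0,-1,0,0,0, 40,0,-4,0,0.5,0, 65,5,-6,0,0.5,0, 88,20,-8,0,0.5,0, 97,40,-9,0,0.5,0, 97,58,-9,0,0.5,0, 97,67,-9,0,0.5,0, 97,67,-9,0,0.5,0, 97,67,-9,0,0.5,0]'
python3 - <<'E'
from h import *
np.set_printoptions(precision=1,suppress=True)
p=manip.camera("wrist"); cv2.imwrite("pics/n_wrist.png",p["img"][:,:,::-1])
t=manip.camera("top"); crop(t,(318,205),50,8,"pics/n_top.png")
s=manip.camera("scene"); crop(s,(300,220),50,8,"pics/n_s.png")
E
```

```text
clock: 14.05
eef_pos: [534.9, -75.4, 250.4]
eef_rot: [-1.569, -0.003, -1.452]
wrist_force: [0.2, -0.1, -4.5]
finger_gap: 29.7
pics/n_top.png x0,y0 268 155 f 8
pics/n_s.png x0,y0 250 170 f 8
```

View pics/n_wrist.png

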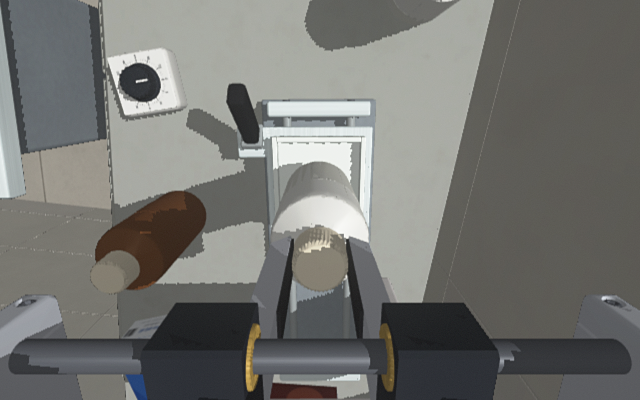

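View pics/n_top.png

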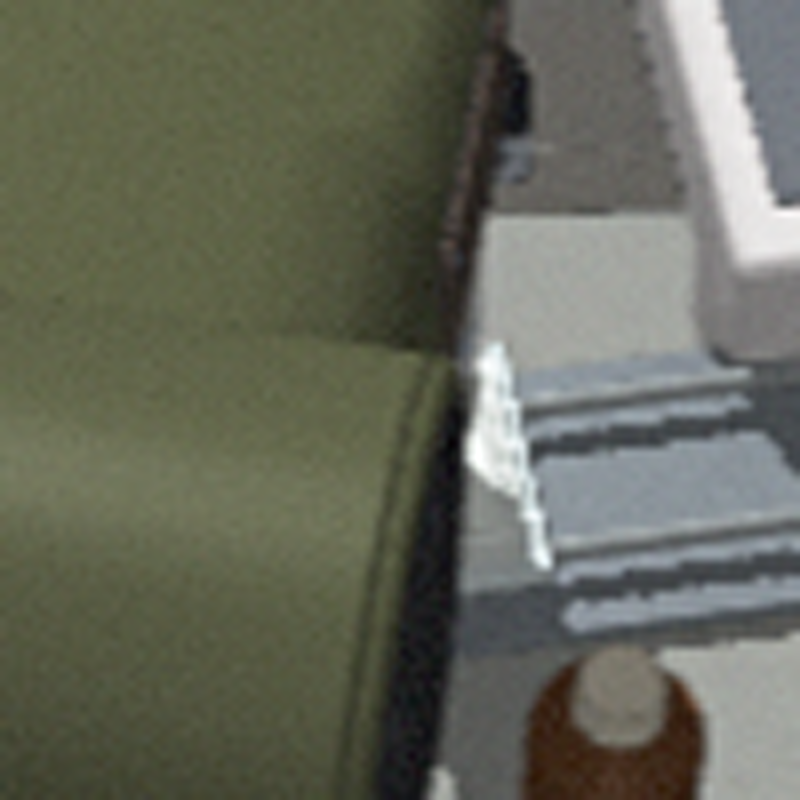

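View pics/n_s.png

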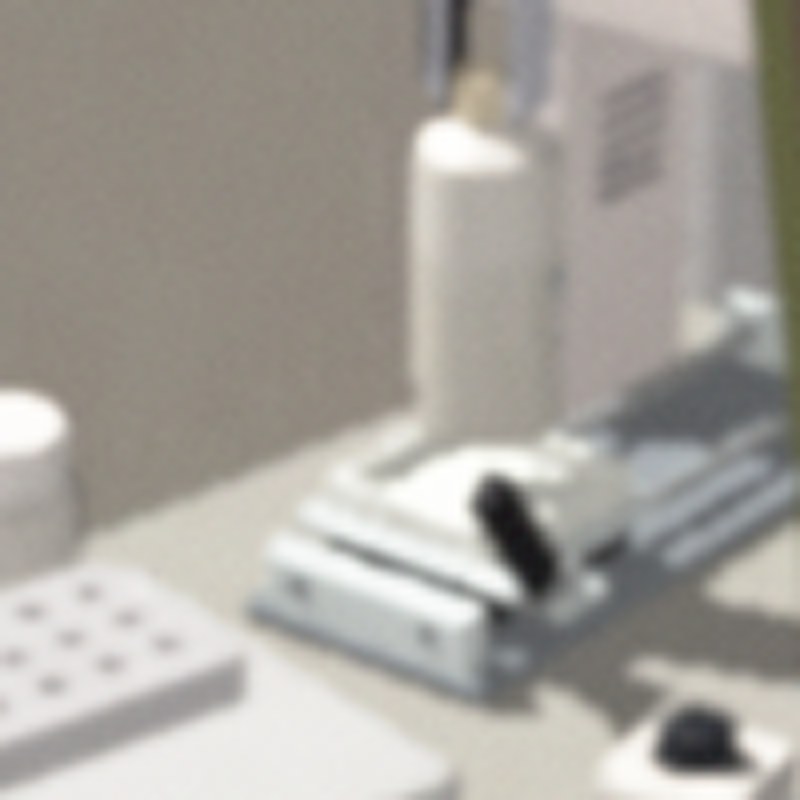

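The bottle hangs upright over the tray, with its axis at column 320 and the tray mid also at 320. Lowering.

```bash
python3 -m jog '[0,10,0,0,0,0, 0,20,0,0,0,0, 0,30,0,0,0,0, 0,34,0,0,0,0, 0,34,0,0,0,0]'; python3 -m jog '[0,1.5,0,0,0,0, 0,1.5,0,0,0,0]';python3 -m jog '[0,1.5,0,0,0,0, 0,1.5,0,0,0,0]'
```

```text
clock: 14.62
eef_pos: [534.9, -75.9, 216.1]
eef_rot: [-1.569, -0.003, -1.453]
wrist_force: [-2.2, 0.1, 3.5]
finger_gap: 29.6
clock: 14.78
eef_pos: [535.1, -76.1, 216.0]
eef_rot: [-1.567, -0.004, -1.453]
wrist_force: [-5.4, -0.4, 15.0]
finger_gap: 29.7
clock: 14.95
eef_pos: [535.5, -76.3, 215.9]
eef_rot: [-1.565, -0.005, -1.453]
wrist_force: [-9.3, -1.4, 25.1]
finger_gap: 30.1
```

Contact came at TCP z=216. That means the bottle's base is on the floor at 49, with the pads on the cap just above the slope. I'll relieve the 3 mm overpress and check before opening.

```bash
python3 -m jog '[0,-3,0,0,0,0, 0,-3,0,0,0,0]'
python3 - <<'E'
from h import *
p=manip.camera("wrist"); cv2.imwrite("pics/o_wrist.png",p["img"][:,:,::-1])
s=manip.camera("scene"); crop(s,(310,225),45,8,"pics/o_s.png")
E
```

```text
clock: 15.12
eef_pos: [534.9, -75.8, 216.0]
eef_rot: [-1.569, -0.003, -1.453]
wrist_force: [-1.2, 0.9, 3.3]
finger_gap: 29.9
pics/o_s.png x0,y0 265 180 f 8
```

View pics/o_wrist.png

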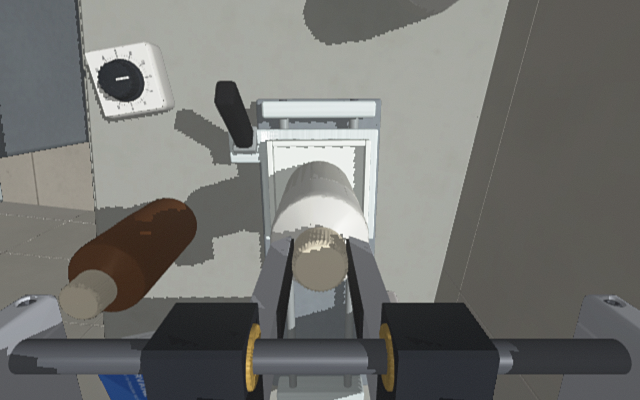

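View pics/o_s.png

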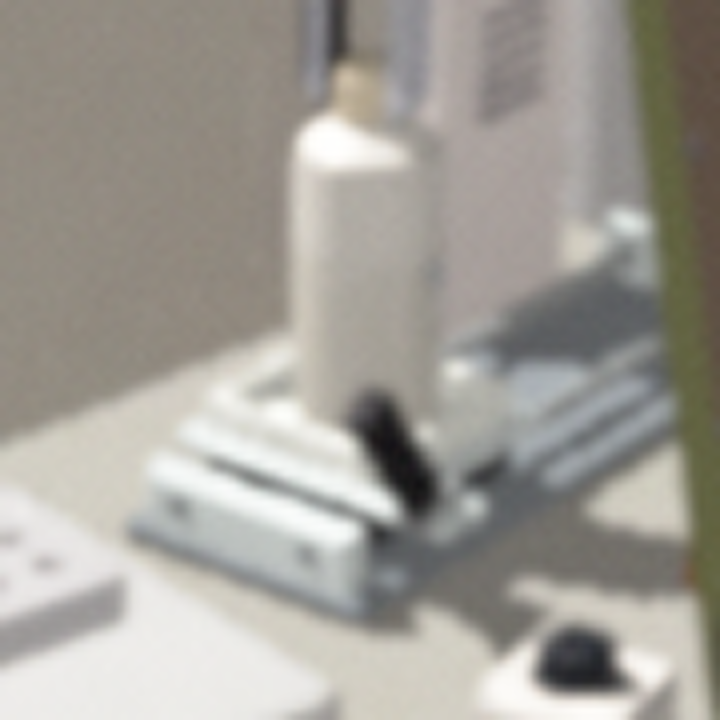

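```bash
python3 - <<'E'
from h import *
np.set_printoptions(precision=1,suppress=True)
p=manip.camera("wrist"); crop(p,(320,165),50,7,"pics/o2.png")
for y,z in [(133,49),(133,62),(144,49),(144,62)]: print(y,z,proj(p,r2w((3.7,y,z))))
E
```

```text
pics/o2.png x0,y0 270 115 f 7
133 49 [318.9 156. ]
133 62 [318.9 158.3]
144 49 [318.9 144.6]
144 62 [318.9 146.4]
```

View pics/o2.png

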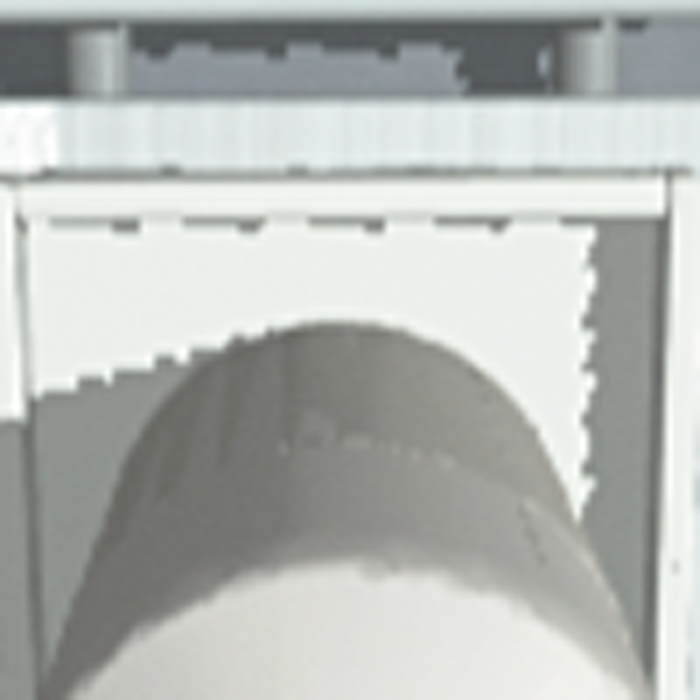

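Base's left edge is at row 161, inside the wall's inner edge at row 146, with about 6 mm left on the right and centred in x. So it's on the floor, and I'll open and back off upward.

```bash
python3 -m jog '[0,0,0,0,0,0, 0,0,0,0,0,0, 0,0,0,0,0,0, 0,0,0,0,0,0, 0,0,0,0,0,0]' 70; python3 -m jog '[0,-10,0,0,0,0, 0,-30,0,0,0,0, 0,-60,0,0,0,0, 0,-80,0,0,0,0, 0,-80,0,0,0,0]'
python3 - <<'E'
from h import *
p=manip.camera("wrist"); cv2.imwrite("pics/p_wrist.png",p["img"][:,:,::-1])
s=manip.camera("scene"); crop(s,(310,225),45,8,"pics/p_s.png")
E
```

```text
clock: 15.68
eef_pos: [534.8, -75.8, 215.8]
eef_rot: [-1.569, -0.002, -1.453]
wrist_force: [-0.1, 0.7, -0.0]
finger_gap: 59.7
clock: 16.1
eef_pos: [535.7, -75.8, 301.1]
eef_rot: [-1.562, -0.005, -1.453]
wrist_force: [-0.2, -0.4, 1.3]
finger_gap: 69.9
pics/p_s.png x0,y0 265 180 f 8
```

View pics/p_wrist.png

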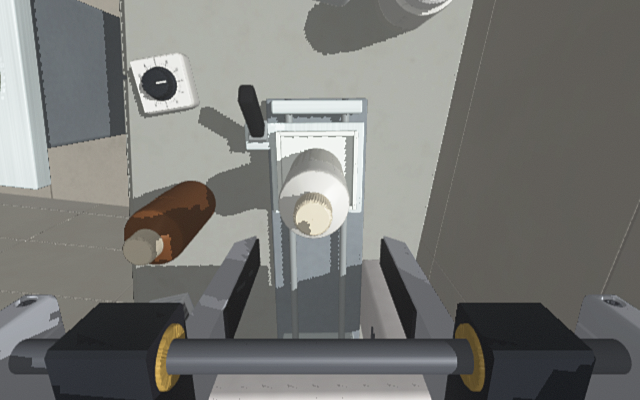

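View pics/p_s.png

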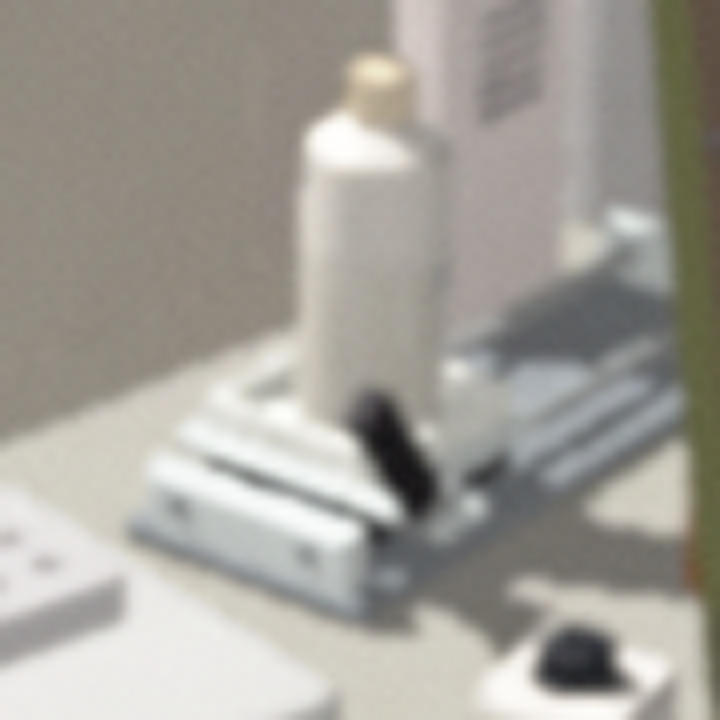

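```bash
python3 - <<'E'
from h import *
Rt=TR(36,10); 
for P in [hand(174,105,-66.5)]:
    v=grasp2tcp(P,Rt); print(v,delta(v,Rt))
E
```

```text
[449.57429459  50.26034346 173.40114328] (array([-135.4,  122.6,  -70.1]), array([ -9.82,   3.02, -35.74]))
```

```bash
python3 -m jog '[-35,0,-10,0,0,0, -70,0,-30,-2,1,-7, -105,10,-55,-4,1,-14, -135,40,-70,-6,2,-21, -135,75,-70,-8,2.5,-28, -135,105,-70,-9.8,3,-35.7, -135,122,-70,-9.8,3,-35.7, -135,122,-70,-9.8,3,-35.7, -135,122,-70,-9.8,3,-35.7]' 45
python3 - <<'E'
from h import *
np.set_printoptions(precision=1,suppress=True)
p=manip.camera("wrist"); cv2.imwrite("pics/q_wrist.png",p["img"][:,:,::-1])
print("pred end,grip,foot",[proj(p,hand(174,u,-66.5)) for u in (30,0,-50)])
Rt=TR(36,10); print(delta(grasp2tcp(hand(174,10,-66.5),Rt),Rt))
E
```

```text
clock: 16.95
eef_pos: [449.2, 50.1, 172.8]
eef_rot: [-1.75, -0.626, -1.448]
wrist_force: [1.1, 0.0, 1.1]
finger_gap: 45.1
pred end,grip,foot [array([338.1, 218. ]), array([342.7, 205.4]), array([348.5, 189.3])]
(array([-2.2, 93.9, 16.4]), array([ 0. ,  0.1, -0.1]))
```

View pics/q_wrist.png

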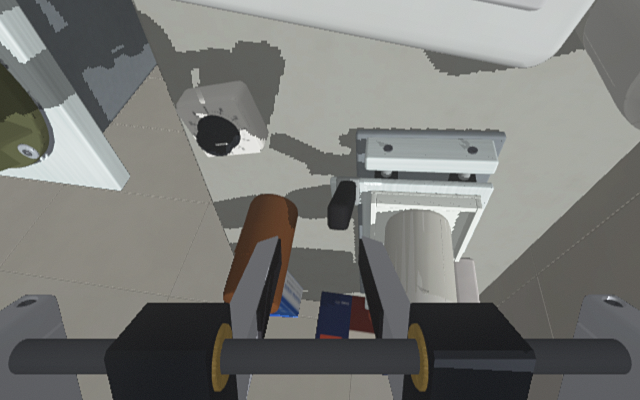

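```bash
python3 -m jog '[-0.5,25,4.4,0,0,0, -1,50,8.7,0,0,0, -1.7,72,12.5,0,0,0, -2.2,85,15,0,0,0, -2.2,94,16.4,0,0,0, -2.2,94,16.4,0,0,0]' 45
python3 - <<'E'
from h import *
p=manip.camera("wrist"); cv2.imwrite("pics/r_wrist.png",p["img"][:,:,::-1])
E
```

```text
clock: 17.5
eef_pos: [455.9, -5.1, 95.3]
eef_rot: [-1.745, -0.626, -1.453]
wrist_force: [-0.5, -0.3, 0.2]
finger_gap: 45.1
```

View pics/r_wrist.png

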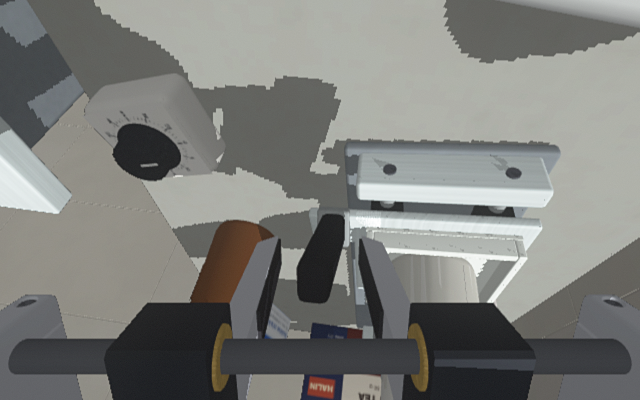

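```bash
python3 -m jog '[0,0,0,0,0,0, 0,0,0,0,0,0, 0,0,0,0,0,0, 0,0,0,0,0,0, 0,0,0,0,0,0, 0,0,0,0,0,0]' 0 15; python3 -m jog '[1.6,1.2,0.2,0,0,0, 4.9,3.5,0.6,0,0,0, 9.7,6.9,1.2,0,0,0, 15.4,11,2,0,0,0, 21.8,15.6,2.8,0,0,0, 28.3,20.3,3.6,0,0,0, 34.8,24.9,4.4,0,0,0, 39.6,28.4,5,0,0,0, 42.9,30.7,5.5,0,0,0, 44.5,31.8,5.7,0,0,0]'
python3 - <<'E'
from h import *
np.set_printoptions(precision=1,suppress=True)
print(w2r(manip.read_state()["eef_pos"]))
p=manip.camera("wrist"); cv2.imwrite("pics/s_wrist.png",p["img"][:,:,::-1])
s=manip.camera("scene"); crop(s,(330,215),45,8,"pics/s_s.png")
E
```

```text
clock: 18.05
eef_pos: [455.6, -3.7, 95.4]
eef_rot: [-1.747, -0.627, -1.45]
wrist_force: [-5.3, 2.1, 6.3]
finger_gap: 21.9
clock: 18.88
eef_pos: [462.4, -58.7, 95.4]
eef_rot: [-1.746, -0.627, -1.451]
wrist_force: [-4.4, 2.5, 5.7]
finger_gap: 21.8
[-66.2 126.2  95.4]
pics/s_s.png x0,y0 285 170 f 8
```

View pics/s_wrist.png

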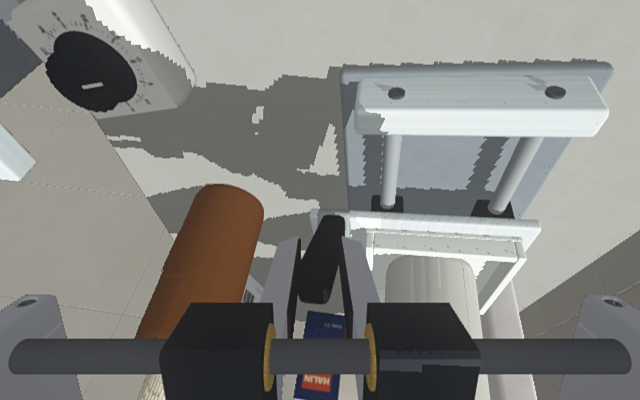

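View pics/s_s.png

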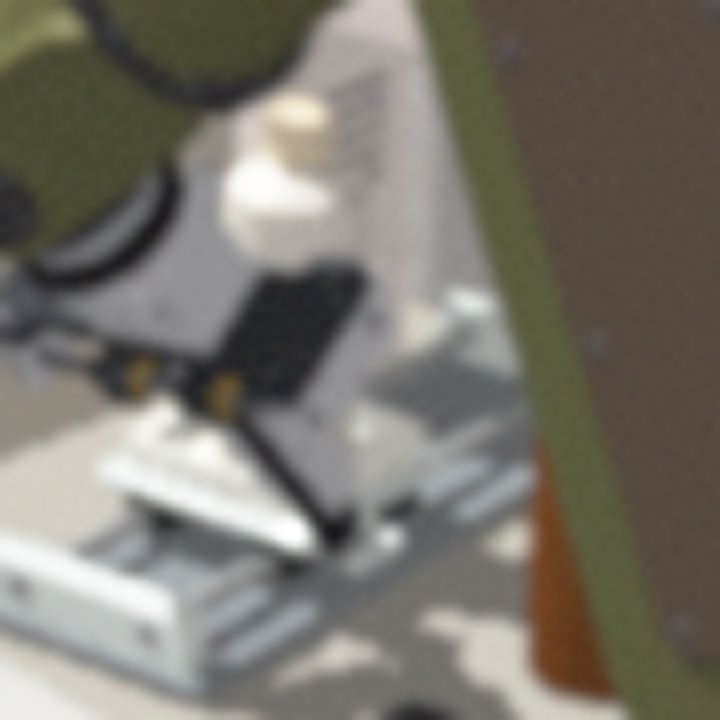

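```bash
python3 -m jog '[1.6,1.2,0.2,0,0,0, 4.9,3.5,0.6,0,0,0, 9.7,6.9,1.2,0,0,0, 16.2,11.6,2.1,0,0,0, 24.3,17.4,3.1,0,0,0, 34,24.3,4.3,0,0,0, 43.7,31.3,5.6,0,0,0, 53.4,38.2,6.8,0,0,0, 61.5,44,7.8,0,0,0, 66.3,47.5,8.4,0,0,0]'; python3 -m jog '[1.6,1.2,0.2,0,0,0, 4.9,3.5,0.6,0,0,0, 9.7,6.9,1.2,0,0,0, 15.4,11,2,0,0,0, 21,15.1,2.7,0,0,0, 25.1,17.9,3.2,0,0,0, 28.3,20.3,3.6,0,0,0, 28.3,20.3,3.6,0,0,0]'
python3 - <<'E'
from h import *
np.set_printoptions(precision=1,suppress=True)
print(w2r(manip.read_state()["eef_pos"]))
p=manip.camera("wrist"); cv2.imwrite("pics/t_wrist.png",p["img"][:,:,::-1])
t=manip.camera("top"); crop(t,(355,210),75,5,"pics/t_top.png")
E
```

```text
clock: 19.82
eef_pos: [472.5, -140.5, 95.4]
eef_rot: [-1.746, -0.628, -1.451]
wrist_force: [-2.9, 1.9, 8.1]
finger_gap: 21.8
clock: 20.48
eef_pos: [476.8, -175.2, 95.4]
eef_rot: [-1.745, -0.628, -1.451]
wrist_force: [-1.3, -2.9, 5.9]
finger_gap: 22.2
[-65.7   8.8  95.4]
pics/t_top.png x0,y0 280 135 f 5
```

View pics/t_wrist.png

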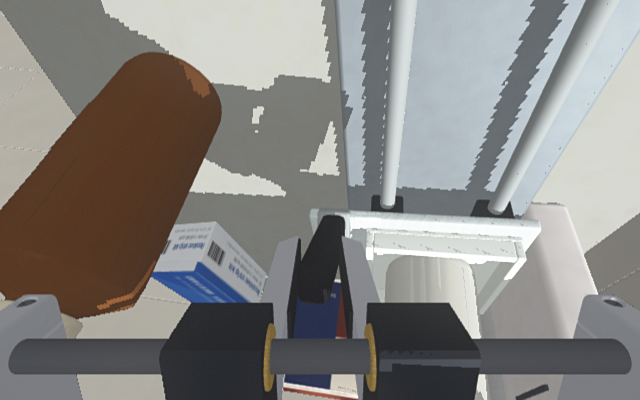

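View pics/t_top.png

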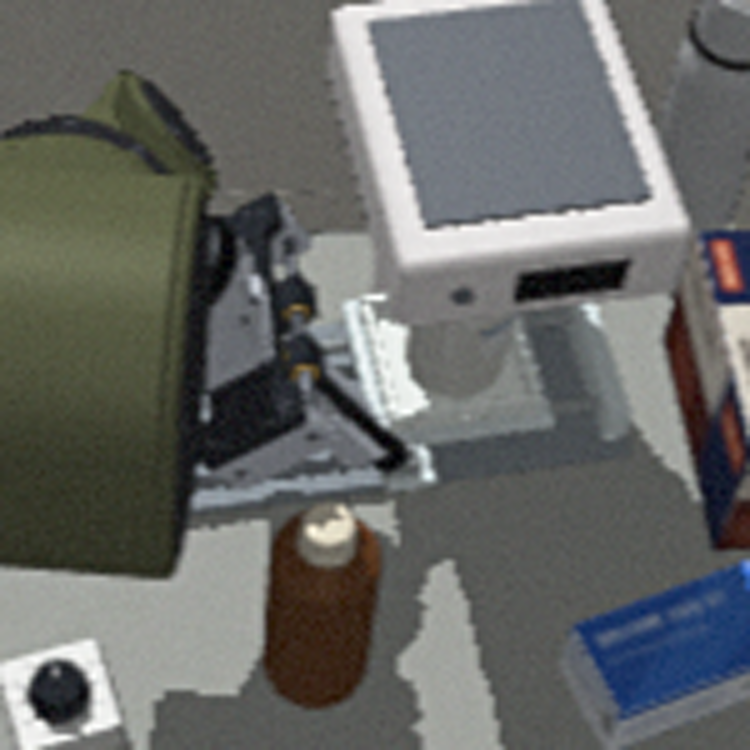

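```bash
python3 -m jog '[2.4,1.7,0.3,0,0,0, 6.5,4.6,0.8,0,0,0, 9.7,6.9,1.2,0,0,0, 9.7,6.9,1.2,0,0,0]'; python3 -m jog '[3.2,2.3,0.4,0,0,0, 5.7,4.1,0.7,0,0,0, 5.7,4.1,0.7,0,0,0]'; python3 -m jog '[2.4,1.7,0.3,0,0,0, 2.4,1.7,0.3,0,0,0]'; python3 -m jog '[2.4,1.7,0.3,0,0,0, 2.4,1.7,0.3,0,0,0]'
```

```text
clock: 20.92
eef_pos: [478.2, -187.0, 95.4]
eef_rot: [-1.745, -0.628, -1.451]
wrist_force: [-1.6, -3.1, 5.9]
finger_gap: 21.8
clock: 21.17
eef_pos: [479.1, -193.9, 95.4]
eef_rot: [-1.745, -0.628, -1.451]
wrist_force: [-1.3, -3.2, 4.4]
finger_gap: 21.8
clock: 21.33
eef_pos: [479.4, -196.7, 95.4]
eef_rot: [-1.745, -0.628, -1.451]
wrist_force: [-1.1, -3.0, 6.0]
finger_gap: 22.4
clock: 21.5
eef_pos: [479.8, -199.6, 95.5]
eef_rot: [-1.745, -0.628, -1.451]
wrist_force: [-1.8, -2.5, 6.3]
finger_gap: 22.1
```

```bash
for i in 1 ; do python3 -m jog '[1.6,1.2,0.2,0,0,0, 1.6,1.2,0.2,0,0,0]'; done; python3 -m jog '[1.6,1.2,0.2,0,0,0, 1.6,1.2,0.2,0,0,0]'; python3 -m jog '[1.6,1.2,0.2,0,0,0, 1.6,1.2,0.2,0,0,0]'
```

```text
clock: 21.67
eef_pos: [480.0, -201.6, 95.4]
eef_rot: [-1.745, -0.628, -1.451]
wrist_force: [-1.6, -1.0, 7.4]
finger_gap: 22.2
clock: 21.83
eef_pos: [480.2, -202.8, 95.3]
eef_rot: [-1.745, -0.627, -1.451]
wrist_force: [-4.9, 9.2, 10.5]
finger_gap: 21.9
clock: 22.0
eef_pos: [480.3, -204.4, 95.2]
eef_rot: [-1.745, -0.627, -1.451]
wrist_force: [-6.0, 14.3, 12.6]
finger_gap: 22.3
```

The y force rises to 14 N at TCP y≈-203 mm, close to the predicted home position. One more small push, then a check.

```bash
python3 -m jog '[1.6,1.2,0.2,0,0,0, 1.6,1.2,0.2,0,0,0]'
python3 - <<'E'
from h import *
np.set_printoptions(precision=1,suppress=True)
p=manip.camera("wrist"); cv2.imwrite("pics/u_wrist.png",p["img"][:,:,::-1])
t=manip.camera("top"); crop(t,(355,210),75,5,"pics/u_top.png")
E
```

```text
clock: 22.17
eef_pos: [480.4, -206.2, 95.0]
eef_rot: [-1.746, -0.626, -1.451]
wrist_force: [-6.3, 15.8, 11.7]
finger_gap: 22.3
pics/u_top.png x0,y0 280 135 f 5
```

View pics/u_wrist.png

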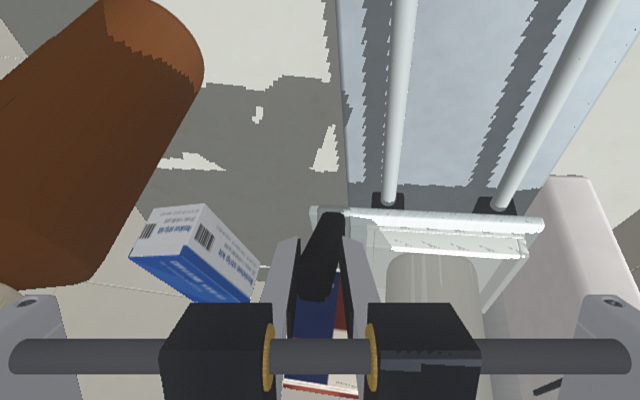

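View pics/u_top.png

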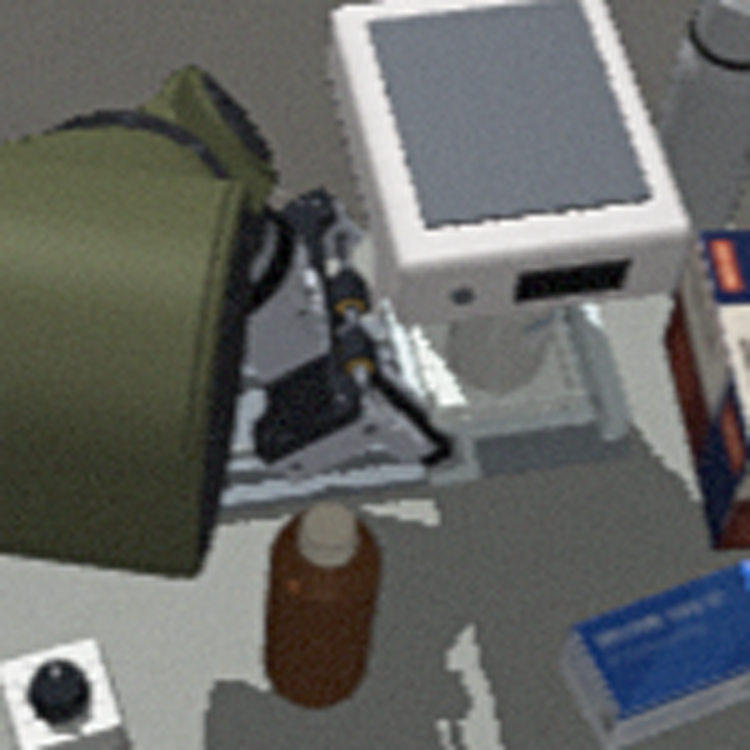

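```bash
python3 -m jog '[0,0,0,0,0,0, 0,0,0,0,0,0, 0,0,0,0,0,0, 0,0,0,0,0,0, 0.4,-15,-2.6,0,0,0, 0.8,-30,-5.2,0,0,0, 1.2,-60,-10.4,0,0,0, 1.5,-95,-16,0,0,0, 1.5,-130,-22,0,0,0, 1.5,-130,-22,0,0,0]' 45
python3 - <<'E'
from h import *
np.set_printoptions(precision=1,suppress=True)
p=manip.camera("wrist"); cv2.imwrite("pics/v_wrist.png",p["img"][:,:,::-1])
for n,z in [("tray_floor",49),("handle_grip",85)]:
  for r in manip.tip_of(n,p)[:2]: print(n,r["score"],r["xy"],w2r(onz(p,r["xy"],z)))
print([proj(p,hand(-26,u,-66.5)) for u in (30,0,-50)])
E
```

```text
clock: 23.1
eef_pos: [473.7, -129.5, 207.0]
eef_rot: [-1.738, -0.628, -1.454]
wrist_force: [0.3, 0.3, 0.6]
finger_gap: 44.9
tray_floor 0.92 [412.9, 209.0] [   6.4 -102.5   49. ]
handle_grip 0.66 [346.4, 191.1] [-63.3 -30.9  85. ]
[array([339.1, 197. ]), array([342.8, 187.6]), array([347.6, 175.3])]
```

View pics/v_wrist.png

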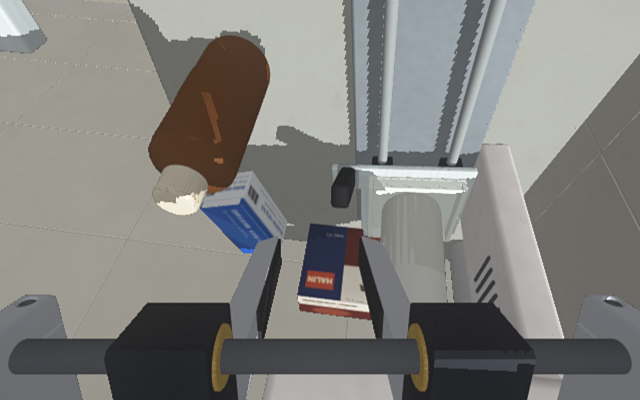

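The tray reads y=-102.5 and the handle y=-31 in the reader frame, so the carriage is home. I'll move the arm clear for a final look.

```bash
python3 -m jog '[-20,-30,-5,0,0,0, -60,-60,-10,0,0,0, -100,-80,-10,0,0,0, -130,-90,-10,0,0,0, -130,-90,-10,0,0,0, -130,-90,-10,0,0,0]'
python3 - <<'E'
from h import *
np.set_printoptions(precision=1,suppress=True)
s=manip.camera("scene"); crop(s,(350,205),50,7,"pics/w_s.png")
t=manip.camera("top"); crop(t,(355,210),75,5,"pics/w_top.png"); cv2.imwrite("pics/w_topf.png",t["img"][:,:,::-1])
E
```

```text
clock: 23.75
eef_pos: [458.7, 26.8, 197.1]
eef_rot: [-1.751, -0.628, -1.446]
wrist_force: [0.2, -0.9, 0.3]
finger_gap: 45.1
pics/w_s.png x0,y0 300 155 f 7
pics/w_top.png x0,y0 280 135 f 5
```

View pics/w_s.png

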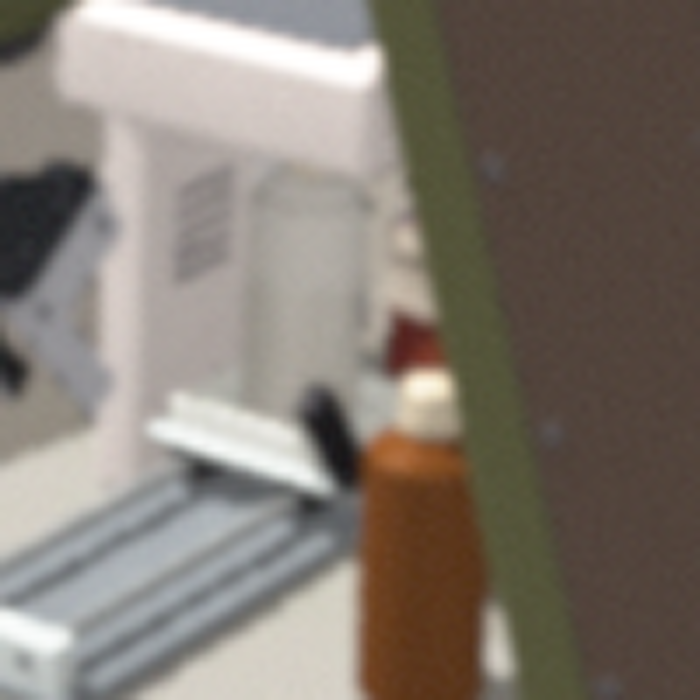

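View pics/w_top.png

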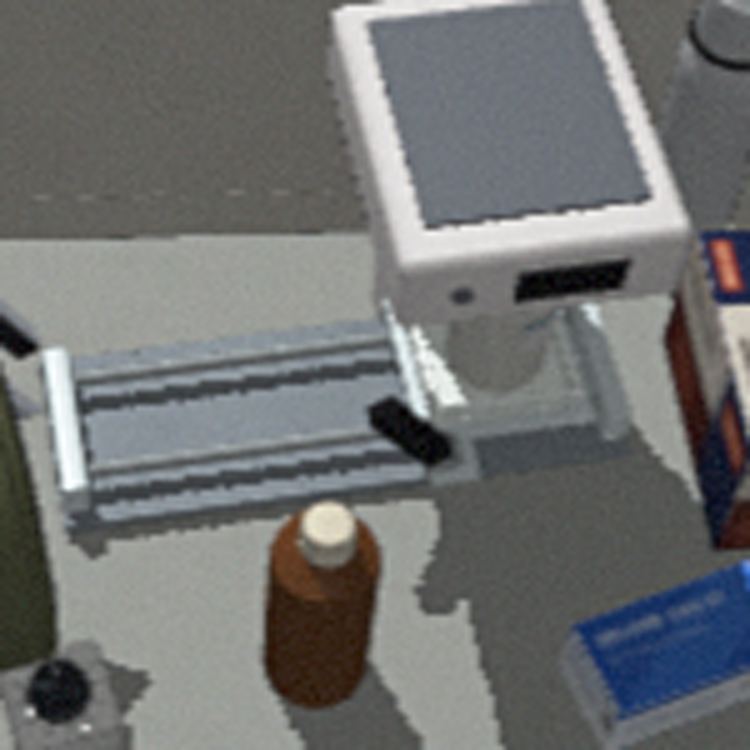

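View pics/w_topf.png

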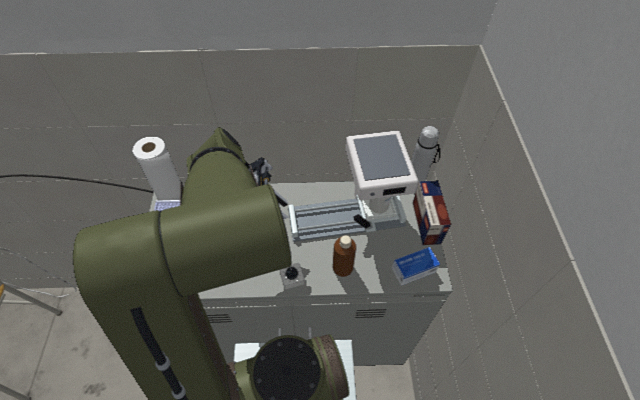

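The bottle stands upright in the tray under the head. The carriage is home, the bystanders haven't moved, and the arm is free with about 0 N at the wrist. Handing in.

```bash
python3 -c "
from cell import manip
print(manip.sign_off(), manip.read_state()['clock'])"
```

```text
the job is handed in; nothing more can be done
the job is handed in; nothing more can be done
```

I pulled the carriage out to its outer stop and stood the tall white narrow-cap bottle upright in the tray. After letting go of it, I slid the carriage back until it was home, released the handle and moved the arm clear. I handed the job in at about 24 s.

**Outer stop:** the tray read about 97 to 101 mm from the reader's centre, against 100 expected. The pull force reversed and the pads slipped on the handle, which fits the stop.

**Home:** the tray read -102.5 mm (expected -100) and the handle -31 mm (expected -26). The pushing force rose to about 16 N against the stop.

**Bottle and bystanders:** the last pictures show the bottle upright under the head. The brown bottle, strip box, tea carton and thermos are where they were; the arm hid the jar in that last view, but nothing went near it after the bottle was lifted. The wrist force was about 1 N with the arm clear.

**What disagreed:**
- The bottle touched down at tool height 216 mm instead of the planned 212, because the pads had ridden up onto the cap. The pictures showed the base on the tray floor, and the highest wrist force, about 27 N, came in that press.
- I leaned the gripper 10° away from the brown bottle while it held the handle. It therefore held the bar by its edges, reading a 22 mm gap on a 16 mm bar, which was enough for the slide's friction.

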